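Fit a fresh ribbon roll in the office label printer

TASK

The label printer is out of ribbon. Swing its side hood up and over until its spring holds it fully open by itself, then fit the fresh ribbon roll on the blue ribbon hub inside, notched end first, turned so that the notches drop over the hub's teeth and the roll sits fully home against the hub's flange. Leave the hood open for me to thread the ribbon, let go of everything, and do not disturb the other things on the desk.

Things in the scene. Friction and masses are not known exactly. Their poses are not given: they have to be found in the camera images.
- printer: Light grey benchtop label printer, fixed to the desk, 260 (x) x 190 (y) x 166 (z) mm, turned up to 16 deg. Origin: middle of its length, below the hinge line, at desk height. x runs along it away from the label slot, y from the media bay to the electronics side, z up. Electronics box: y 0 to +85, 160 high. Media bay: y 0 to -104, with a low side wall 85 high, covered by the hood.
- hood_hinge (a point): Middle of the hood's hinge line, which runs along the printer's x at 166 mm height, along the top edge of the electronics box on the bay side. Its axes are the printer's.
- hood (a joint): Opening angle of the hood, rad: 0 closed, 2.15 fully open against its stop. A tension spring pulls it shut below about 1.45 rad and swings it on to the stop beyond that; let go short of there it falls shut. Lifting it takes about 3 to 5 N at the handle. It weighs about 0.36 kg.
- hood_handle (a point): Middle of the hood's black bar handle: round bar, 10 mm diameter, 96 mm long, parallel to the hinge, standing 38 mm off the hood's side panel. At joint 0 it lies 142 mm to the printer's -y of the hinge line and 22 mm below it, and turns about the hinge with the hood (radius 144 mm). The clear hood is 224 mm long: a 106 mm top with an 80 mm side panel hanging from its edge.
- hub_face (a point): Centre of the outer face of the blue ribbon hub's flange (radius 19 mm), 4.5 mm out from the bay's back wall, 125 mm above the desk, at printer x 0. z points out along the spindle (the printer's -y). Six teeth stand on this face every 60 deg, the first on this point's +x axis: 7 mm high along z, out to 16.5 mm radius, 5 mm wide (3 mm at the end).
- hub_tip (a point): Tip of the hub's spindle, 70 mm out from hub_face; same axes. The spindle is smooth, 11.5 mm radius up to 60 mm from hub_face, then tapers to 6 mm radius at the tip. The hub with its teeth turns about z against a slip clutch of 0.12 N m; its angle differs at each start.
- takeup_end (a point): Outer end of the fixed grey take-up spindle (9 mm radius), parallel to the hub's, 70 mm long, 86 mm to the printer's -x of it at the same height. Not to be used; keep the fingers clear of it.
- label_roll (a point): Centre of the white paper label roll fixed in the bay, 76 mm in diameter, axis parallel to the hub's, at printer x +80 mm, 60 mm above the desk. Not to be used.
- ribbon_roll: Ribbon roll, about 0.09 kg: a white core tube 60 mm long (34 mm outside, 26 mm bore) with black ribbon wound on it, 41 mm in diameter, from 4 to 50 mm. At the start it stands upright on its plain end. Origin: centre of the plain end; z runs along the core to the notched end. Six notches 8 mm wide and 8 mm deep, every 60 deg, the first on the body's +x axis.
- notched_end (a point): Centre of the roll's notched end, 60 mm from its origin; same axes as the roll. It touches hub_face when the roll is fully home, with the z axes opposed; if the notches do not line up, the teeth stop it 7 mm short.
- stapler: Blue and black stapler, 100 x 28 x 46 mm, long along its x; origin under its centre. Leave it alone.
- note_pads: Pile of yellow and pink sticky-note pads, 50 x 75 x 24 mm; origin under its centre. Leave it alone.
- pen_cup: White pen cup, 72 mm in diameter, 95 mm high, with pens up to 162 mm; origin under its centre. Leave it alone.

How it is judged:
On the way, in this order (a step that is already met when the one before it is completed fails the run):
1. the hood stands fully open, held by its spring alone, with the robot off it (value of joint hood above 2 rad and contact force between each of the fingers, the arm and hood below 0.2 N), for 0.3 s.
2. the roll is fully home on the hub, its notches over the teeth (z of notched_end in the frame of hub_face below 0.003 m and distance between notched_end and hub_face below 0.006 m and angle between the z axis of ribbon_roll and the z axis of hub_face, either way round below 0.12 rad), for 0.2 s.
At the end, for the whole second after the job is handed in: The hood stays open past 2.0 rad by itself; the roll is at rest on the hub with its notched end within 3 mm of the flange face along the spindle and within 6 mm of its centre, coaxial within 0.12 rad; stapler, note pads and pen cup within 20 mm of where they were, the pen cup upright (all of step 2 and value of joint hood above 2 rad and linear speed of ribbon_roll below 0.02 m/s and distance of each of stapler, note_pads, pen_cup from where it was at the start of the episode below 0.02 m and angle between pen_cup's own z axis and vertical below 0.3 rad); the robot touches nothing.
It fails at once if the stapler is disturbed (distance of stapler from where it was at the start of the episode above 0.02 m).
It fails at once if the note pads are disturbed (distance of note_pads from where it was at the start of the episode above 0.02 m).
It fails at once if the pen cup is disturbed or tipped (distance of pen_cup from where it was at the start of the episode above 0.02 m or angle between pen_cup's own z axis and vertical above 0.3 rad).
It also fails if it takes over 67 s, if anything falls off the work surface, if the arm or the gripper's body presses on something with over 40 N, if the wrist force passes 120 N, or if a joint passes its speed limit or range.

ROBOT

A 7-joint arm with a two-finger parallel gripper is mounted at the origin on the work surface. World frame = base frame: x ahead of the robot, y to its left, z up, the work surface at z = 0. Lengths are in m, angles in rad, forces in N, time in s.
With the tool pointing down it reaches from about 0.425 to 0.95 m from the base axis. Payload 16.7 kg.
Tool frame: the origin (TCP) lies midway between the tips of the shut fingers; the grasp point (between the pads) lies 19 mm behind it; y points along the fingers, x is the direction in which the jaws open and shut, and the axes are right-handed (so a half turn about y gives the same grasp; the last joint's range is limited). The gripper opens to 94 mm and grips with 3 to 60 N. Pads are 16 mm wide; open, the fingers measure 119 mm over their backs; the gripper's body (75 mm by 177 mm) begins 78 mm behind the grasp point.
Start: joints at [1.002, 0.426, 0.074, 1.606, -0.034, 1.111, -0.067], TCP at [0.274, -0.617, 0.205] pointing down, gripper open.
Joint ranges: [-2.85, 2.85], [-0.5, 2.14], [-1.23, 1.37], [0.21, 2.46], [-1.02, 4.16], [0.16, 2.05], [-2.73, 2.73]. Speed limits (rad/s): [1.89, 1.89, 2.39, 2.39, 3.01, 3.01, 3.01].

INTERFACE

Orientations are given as a unit quaternion [w, x, y, z].
In Python, from bench import bot gives the robot as it stands.
- The arm moves only by the tool arm_command, never from a script. Its argument "steps" is a list of rows, each an object with "dp": the shift along the tool's x, y, z in mm, a list of three; "angular": the turn, a rotation vector about the tool's x, y, z in rad, a list of three; "grip": the opening, from -1 (shut) to 1 (fully open), so that 0 is half open. In form: [{"dp": [dx, dy, dz], "angular": [rx, ry, rz], "grip": grip}, ...]. A call has 1 to 8 rows; each row is the pose to reach, as a shift and turn from the pose commanded when the call began, along the tool's axes at that moment; what a row does not reach only later rows make up. A row lasts 1/12 s, in which the tool goes at most 41.7 mm and 7.16 degrees, less where a joint would pass 70% of its speed; a pose out of reach is approached as far as the arm can. A call with a gripper value outside its range is refused whole. The fingers move at their own pace and stop on an object; "grip_force" is the grip in N (left out, the last holds). Time passes only in rows, so rows that repeat a pose let the fingers close. It gives the time, the measured TCP pose, the force and the opening at its end, in the units of the state.
- bot.state(): the state, without advancing time (a new reading comes with each control period).
- bot.capture(name): name is "scene" or "top"; returns a dict with "pixels" (420x560x3 uint8, red, green, blue), "vfov" (degrees; the focal length in pixels is half the picture's height over the tangent of half this angle, whatever the lens; pixels are square), "cx", "cy" (the principal point, pixels), "k1" (the pictures are not rectified: a ray, as slopes to the right and down, at radius r is drawn at 1 + k1 r^2 times it, then the intrinsics apply), "R" (3x3) and "t" (3): a world point X has camera coordinates R X + t. Camera axes: x right, y down, z forward; pixel columns grow to the right and rows downward; lengths in m; the calibration is good to about 2 mm. A picture is of the moment at which its call begins. There is no depth.
- bot.close_job(): hands the job in, once; it reports no verdict.
The state is a dict: "t": time; "joint_positions": joint angles; "qvel": joint speeds; "effort": joint torques, N m; "tcp_pos": TCP position; "tool_rot": TCP orientation; "ft_force": force on the tool from outside, world axes, zero at the start; "moment": the same for the moment, N m; "width": finger opening in m.
Only numpy, scipy, OpenCV 4.12 (cv2) and the standard library are available. Lean on these libraries where they do the work, as an engineer would, in place of code of your own. Each camera call takes 0.05 s, during which the arm holds its last target. There are 200 camera calls.

## Working session

There is one attempt and no reset: what is moved stays moved. The work goes in short steps, Python scripts to look and compute and a tool call to move; the robot and the scene stay as the last step left them, time stands still between calls to the robot, and variables do not carry over. Pictures are saved under pics/ and viewed, about 8 in all and at most 12, crops included, and the job is handed in when it is done.

Besides the shell and the picture viewer there is one more tool, called after "Call:" as name(argument=value, ...), one argument or row to a line, values as JSON. arm_command: Moves the arm, as the interface text tells. Its arguments: {"type":"object","properties":{"steps":{"type":"array","items":{"type":"object","properties":{"dp":{"type":"array","items":{"type":"number"}},"angular":{"type":"array","items":{"type":"number"}},"grip":{"type":"number"}}}},"grip_force":{"type":"number"}},"required":["steps"]}

```bash
mkdir -p pics; ls; python3 - <<'E'
from bench import bot
import cv2,json,numpy as np
print(bot.state())
for n in ("scene","top"):
    c=bot.capture(n); cv2.imwrite(f"pics/{n}0.png",c["pixels"][:,:,::-1])
    p=c.pop("pixels"); np.save(f"{n}0.npy",p); print(n,c)
E
```

```text
pics
{'t': 0.0, 'joint_positions': array([ 1.00249184,  0.42671081,  0.07386636,  1.60662698, -0.03413406,
        1.11081324, -0.06710094]), 'qvel': array([ 2.44520048e-05,  1.44993619e-03,  4.70286818e-04, -2.09712783e-03,
        3.31385155e-04,  6.70083493e-04,  1.72390215e-04]), 'effort': array([ 2.10839135e-03, -9.35834885e+01,  3.66828248e+00, -4.54197800e+01,
       -4.87463060e-02,  2.01816636e-02,  9.43728423e-05]), 'tcp_pos': array([ 0.27428685, -0.61625981,  0.2047814 ]), 'tool_rot': array([ 0.59323196, -0.59277433,  0.38555652, -0.38476045]), 'ft_force': array([-0.87667764,  0.70822621, -0.29817867]), 'moment': array([ 0.01169271, -0.00177051, -0.00767088]), 'width': 0.09437030226147128}
scene {'vfov': 49.612354049585626, 'cx': 273.7526623052622, 'cy': 206.7047557127405, 'k1': -0.1256832947598607, 'R': array([[-0.50077615,  0.86555956, -0.0054678 ],
       [ 0.56091719,  0.31969892, -0.76365209],
       [-0.65923831, -0.38548574, -0.64560483]]), 't': array([ 0.25056363, -0.20942615,  1.72335143])}
top {'vfov': 57.00737331189392, 'cx': 276.70448293936175, 'cy': 205.9198546435579, 'k1': -0.05440939515558863, 'R': array([[-0.01475708, -0.99983735,  0.01036831],
       [-0.99553859,  0.01372557, -0.09335162],
       [ 0.09319413, -0.01169965, -0.99557921]]), 't': array([0.01332854, 0.54272708, 0.92028779])}
```

View pics/scene0.png

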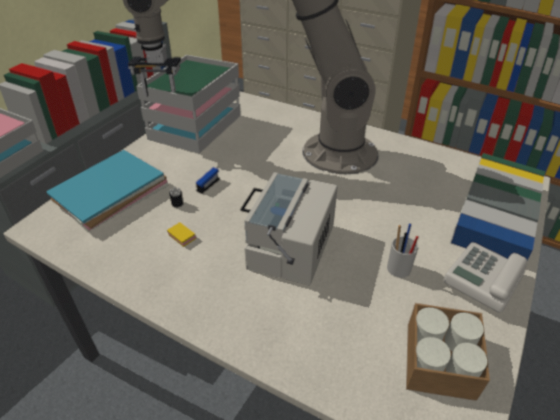

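View pics/top0.png

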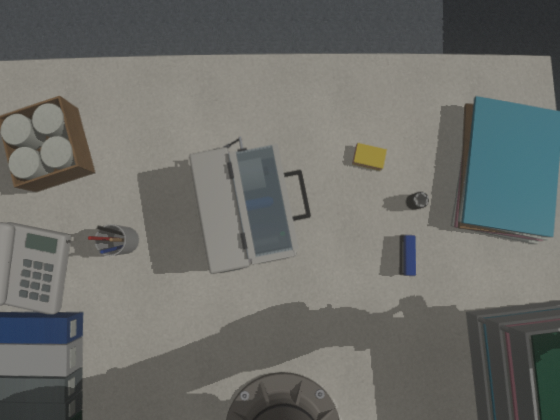

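The views show the printer in the centre (top px 190-310, 140-272; black handle at about (305,194)), the roll at top (418,200), the stapler at (408,255), the pads at (370,156) and the cup at (118,240). Next I'll enlarge crops for corner points.

```bash
cat > h.py <<'E'
import numpy as np,cv2
from scipy.spatial.transform import Rotation as Ro
CAL={'scene':dict(vfov=49.612354049585626,cx=273.7526623052622,cy=206.7047557127405,k1=-0.1256832947598607,R=np.array([[-0.50077615,0.86555956,-0.0054678],[0.56091719,0.31969892,-0.76365209],[-0.65923831,-0.38548574,-0.64560483]]),t=np.array([0.25056363,-0.20942615,1.72335143])),
'top':dict(vfov=57.00737331189392,cx=276.70448293936175,cy=205.9198546435579,k1=-0.05440939515558863,R=np.array([[-0.01475708,-0.99983735,0.01036831],[-0.99553859,0.01372557,-0.09335162],[0.09319413,-0.01169965,-0.99557921]]),t=np.array([0.01332854,0.54272708,0.92028779]))}
def K(c):
    f=210/np.tan(np.radians(c['vfov'])/2); return np.array([[f,0,c['cx']],[0,f,c['cy']],[0,0,1]]),np.array([c['k1'],0,0,0.])
def proj(n,X):
    c=CAL[n];k,d=K(c); return cv2.projectPoints(np.atleast_2d(np.array(X,float)),cv2.Rodrigues(c['R'])[0],c['t'],k,d)[0][:,0]
def ray(n,uv):
    c=CAL[n];k,d=K(c); p=cv2.undistortPoints(np.array([[uv]],float),k,d)[0,0]
    return -c['R'].T@c['t'], c['R'].T@np.array([p[0],p[1],1])
def atz(n,uv,z):
    o,v=ray(n,uv); return o+v*(z-o[2])/v[2]
def tri(a,b):
    A=[];y=[]
    for n,uv in (('top',a),('scene',b)):
        o,v=ray(n,uv);v/=np.linalg.norm(v);P=np.eye(3)-np.outer(v,v);A.append(P);y.append(P@o)
    return np.linalg.lstsq(np.vstack(A),np.hstack(y),rcond=None)[0]
def crop(img,x,y,w,h,s,fn=None):
    o=cv2.resize(img[y:y+h,x:x+w,::-1],None,fx=s,fy=s,interpolation=cv2.INTER_CUBIC)
    if fn: cv2.imwrite(fn,o)
    return o
def printer(x,y,a): # printer->world fn
    R=Ro.from_euler('z',a).as_matrix(); return lambda p: np.atleast_2d(p)@R.T+[x,y,0]
E
python3 - <<'E'
from h import *
t=np.load('top0.npy');s=np.load('scene0.npy')
a=crop(t,180,130,140,150,4);b=crop(s,230,160,120,120,2)
b=crop(s,150,160,60,90,4);c=crop(t,340,135,90,145,2)
o=np.zeros((600,800,3),np.uint8);o[:,:560]=a;o[:360,560:]=b;o[310:600,560:740]=c
cv2.imwrite('pics/c1.png',o)
for n,uv,z in [('roll top','t',0)]:pass
print('roll',atz('top',(418,200),.06),tri((418,200),(176,192)))
print('handle',atz('top',(301,171),.144),atz('top',(309,216),.144))
print('boxcorner',[atz('top',p,.16).round(3) for p in ((191,155),(213,271),(229,148),(250,264))])
print('staple',atz('top',(408,255),.046),'pads',atz('top',(370,156),.024),'cup',atz('top',(118,240),.08))
E
```

```text
roll [ 0.54915007 -0.33123659  0.06      ] [ 0.55015622 -0.33469863  0.05171661]
handle [ 0.6067123  -0.04657127  0.144     ] [ 0.50919394 -0.0616379   0.144     ]
boxcorner [array([0.641, 0.188, 0.16 ]), array([0.397, 0.141, 0.16 ]), array([0.655, 0.107, 0.16 ]), array([0.41 , 0.064, 0.16 ])]
staple [ 0.41885429 -0.30607374  0.046     ] pads [ 0.66487838 -0.22908062  0.024     ] cup [0.46415631 0.3718935  0.08      ]
```

View pics/c1.png

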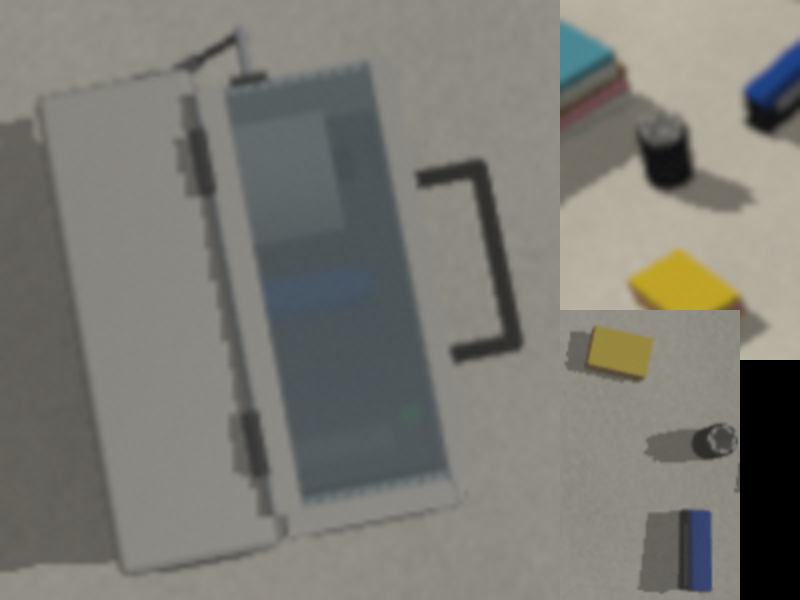

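The crops show box-top corners at top px (190.5,154.2) and (211.3,273.2), handle bar ends at (299.5,172) and (308.2,215.5), and the roll top at about (420,199) in top and (175.5,192.5) in scene.

```bash
cat >> h.py <<'E'
import json,os
def unit(v): v=np.array(v,float); return v/np.linalg.norm(v)
def toolR(d,jaw):
    y=unit(d); x=np.array(jaw,float); x=unit(x-y*(x@y)); return np.column_stack([x,y,np.cross(x,y)])
def q2R(q): return Ro.from_quat([q[1],q[2],q[3],q[0]]).as_matrix()
def plan(st,p,R):
    R0=q2R(st['tool_rot']); 
    for nm,RR in (('same',R),('flip',R@np.diag([-1,1,-1]))):
        rv=Ro.from_matrix(R0.T@RR).as_rotvec()
        print(nm,'dp',(R0.T@(np.array(p)-st['tcp_pos'])*1000).round(1),'ang',rv.round(3),'|deg|',round(np.degrees(np.linalg.norm(rv)),1))
E
python3 - <<'E'
from h import *
from scipy.optimize import least_squares
P=np.array([[.13,.085,.16],[-.13,.085,.16],[.048,-.142,.144],[-.048,-.142,.144]])
U=np.array([[190.5,154.2],[211.3,273.2],[299.5,172],[308.2,215.5]])
r=least_squares(lambda x:(proj('top',printer(*x)(P))-U).ravel(),[.53,.08,-.17])
print('printer',r.x,r.fun.round(1))
pr=printer(*r.x)
print('handle',pr([0,-.142,.144]),'hubface',pr([0,-.0045,.125]),'tip',pr([0,-.0745,.125]))
print('roll',tri((420,199),(175.5,192.5)),atz('top',(420,199),.06),atz('scene',(175.5,192.5),.06))
from bench import bot
s=bot.state();print(q2R(s['tool_rot']).round(2))
a=r.x[2]; yp=np.array([-np.sin(a),np.cos(a),0]);z=np.array([0,0,1.])
d=unit(yp-z); h=pr([0,-.142,.144])[0]
plan(s,h-d*.10,toolR(d,yp+z))
E
```

```text
printer [0.53274407 0.08544158 0.17757262] [-1.6 -1.1 -0.9  1.4  1.2 -0.2  1.3 -0.2]
handle [[ 0.55782708 -0.05432552  0.144     ]] hubface [[0.53353896 0.08101234 0.125     ]] tip [[0.54590382 0.01211306 0.125     ]]
roll [ 0.55169915 -0.33839619  0.05006006] [ 0.55148597 -0.33622066  0.06      ] [ 0.56060957 -0.32699336  0.06      ]
[[ 0.41 -0.    0.91]
 [-0.91  0.    0.41]
 [-0.   -1.   -0.  ]]
same dp [-329.5   -9.6  470.7] ang [ 1.114 -2.694 -0.136] |deg| 167.2
flip dp [-329.5   -9.6  470.7] ang [0.095 0.229 0.78 ] |deg| 46.9
```

Call:
arm_command(
  steps=[
    {"dp":[-330,-10,470],"angular":[0.095,0.229,0.78],"grip":-0.5},
    {"dp":[-330,-10,470],"angular":[0.095,0.229,0.78],"grip":-0.5},
    {"dp":[-330,-10,470],"angular":[0.095,0.229,0.78],"grip":-0.5},
    {"dp":[-330,-10,470],"angular":[0.095,0.229,0.78],"grip":-0.5},
    {"dp":[-330,-10,470],"angular":[0.095,0.229,0.78],"grip":-0.5},
    {"dp":[-330,-10,470],"angular":[0.095,0.229,0.78],"grip":-0.5},
    {"dp":[-330,-10,470],"angular":[0.095,0.229,0.78],"grip":-0.5},
    {"dp":[-330,-10,470],"angular":[0.095,0.229,0.78],"grip":-0.5},
  ],
  grip_force=15,
)

```text
t: 0.77
tcp_pos: [0.4452, -0.3301, 0.2081]
tool_rot: [0.673, -0.324, 0.63, -0.21]
ft_force: [0.5, -0.4, -0.2]
width: 0.0441
```

```bash
cat >> h.py <<'E'
PX,PY,PA=.53274,.08544,.17757
pr=printer(PX,PY,PA); xp=np.array([np.cos(PA),np.sin(PA),0]); yp=np.array([-np.sin(PA),np.cos(PA),0]); Z=np.array([0,0,1.])
def dirn(al): # al deg from straight down toward +y printer
    a=np.radians(al); return yp*np.sin(a)-Z*np.cos(a)
def handle(th,out=0): # bar position at opening th
    a=th-np.arctan2(22,142); r=.1437+out; return pr([0,-r*np.cos(a),.166+r*np.sin(a)])[0]
def show(s):
    R=q2R(s['tool_rot']); print('t',round(s['t'],2),'tcp',s['tcp_pos'].round(4),'jaw',R[:,0].round(3),'d',R[:,1].round(3),'F',s['ft_force'].round(1),'w',round(s['width'],4),'q',s['joint_positions'].round(2))
E
python3 - <<'E'
from h import *
from bench import bot
s=bot.state();show(s)
d=dirn(45); plan(s,handle(0)-d*.1,toolR(d,yp+Z))
E
```

```text
t 0.77 tcp [ 0.4452 -0.3301  0.2081] jaw [ 0.117 -0.692 -0.712] d [-0.126  0.701 -0.702] F [ 0.5 -0.4 -0.2] w 0.0441 q [ 0.81  0.66 -0.02  1.46 -0.41  1.7  -0.53]
same dp [-132.8  124.2  158.6] ang [0.012 3.135 0.   ] |deg| 179.6
flip dp [-132.8  124.2  158.6] ang [ 0.    -0.007 -0.007] |deg| 0.6
```

Call:
arm_command(
  steps=[
    {"dp":[-133,124,159],"angular":[0,-0.007,-0.007],"grip":-0.5},
    {"dp":[-133,124,159],"angular":[0,-0.007,-0.007],"grip":-0.5},
    {"dp":[-133,124,159],"angular":[0,-0.007,-0.007],"grip":-0.5},
    {"dp":[-133,124,159],"angular":[0,-0.007,-0.007],"grip":-0.5},
    {"dp":[-133,124,159],"angular":[0,-0.007,-0.007],"grip":-0.5},
    {"dp":[-133,124,159],"angular":[0,-0.007,-0.007],"grip":-0.5},
    {"dp":[-133,124,159],"angular":[0,-0.007,-0.007],"grip":-0.5},
  ],
)

```text
t: 1.35
tcp_pos: [0.5726, -0.1161, 0.2182]
tool_rot: [0.678, -0.332, 0.621, -0.21]
ft_force: [0.9, 0.9, 0.1]
width: 0.0237
```

```bash
python3 - <<'E'
from h import *
from bench import bot
s=bot.state();show(s)
d=dirn(45); plan(s,handle(0)+d*.014,toolR(-d,yp+Z)@np.diag([1,-1,-1]))
t=bot.capture('top')['pixels'];sc=bot.capture('scene')['pixels']
a=crop(t,230,110,130,150,3);b=crop(sc,200,140,130,150,3)
for n,im,o in (('top',a,(230,110)),('scene',b,(200,140))):
    for X in (handle(0)+xp*.048,handle(0)-xp*.048,s['tcp_pos']):
        u=(proj(n,X)[0]-o)*3+1; cv2.circle(im,tuple(int(v) for v in u),3,(0,0,255),1)
cv2.imwrite('pics/c2.png',np.hstack([a,b]))
E
```

```text
t 1.35 tcp [ 0.5726 -0.1161  0.2182] jaw [ 0.14  -0.697 -0.704] d [-0.128  0.692 -0.711] F [0.9 0.9 0.1] w 0.0237 q [ 0.54  0.58 -0.13  1.56 -0.55  1.51 -0.78]
same dp [  7.1 111.4  -3.3] ang [ 0.008 -3.127 -0.006] |deg| 179.2
flip dp [  7.1 111.4  -3.3] ang [0.004 0.014 0.005] |deg| 0.9
```

View pics/c2.png

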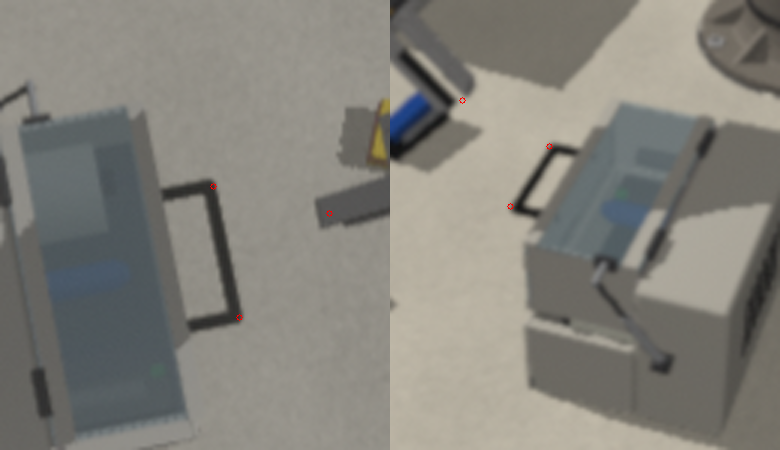

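Reprojected handle ends sit on the bar in both views (top crop (213,187),(239,317); scene crop (549,146),(511,206)). Moving in around the bar.

Call:
arm_command(
  steps=[
    {"dp":[7,35,-3],"angular":[0.004,0.014,0.005],"grip":-0.4},
    {"dp":[7,60,-3],"angular":[0.004,0.014,0.005],"grip":-0.4},
    {"dp":[7,80,-3],"angular":[0.004,0.014,0.005],"grip":-0.4},
    {"dp":[7,98,-3],"angular":[0.004,0.014,0.005],"grip":-0.4},
    {"dp":[7,111,-3],"angular":[0.004,0.014,0.005],"grip":-0.4},
    {"dp":[7,111,-3],"angular":[0.004,0.014,0.005],"grip":-0.65},
    {"dp":[7,111,-3],"angular":[0.004,0.014,0.005],"grip":-0.65},
  ],
)

```text
t: 2.03
tcp_pos: [0.5529, -0.0493, 0.1343]
tool_rot: [0.673, -0.325, 0.629, -0.211]
ft_force: [-9.3, 27.7, 9.6]
width: 0.019
```

```bash
python3 - <<'E'
from h import *
from bench import bot
s=bot.state();show(s)
R0=q2R(s['tool_rot']);h0=handle(0)
print('bar in tool mm',(R0.T@(h0-s['tcp_pos'])*1e3).round(1))
for th in np.arange(.15,1.85,.1): print(round(th,2),(R0.T@(handle(th)-h0)*1e3).round(0))
E
```

```text
t 2.03 tcp [ 0.5529 -0.0493  0.1343] jaw [ 0.118 -0.694 -0.71 ] d [-0.125  0.699 -0.704] F [-9.3 27.7  9.6] w 0.019 q [ 0.49  0.61 -0.16  1.73 -0.6   1.3  -0.75]
bar in tool mm [ -2.8 -11.    3.9]
0.15 [-14. -16.  -0.]
0.25 [-25. -26.  -0.]
0.35 [-36. -34.  -0.]
0.45 [-49. -42.  -0.]
0.55 [-62. -48.  -0.]
0.65 [-75. -53.  -0.]
0.75 [-89. -56.  -1.]
0.85 [-103.  -58.   -1.]
0.95 [-118.  -58.   -1.]
1.05 [-132.  -57.   -1.]
1.15 [-146.  -55.   -1.]
1.25 [-160.  -51.   -1.]
1.35 [-174.  -46.   -1.]
1.45 [-186.  -40.   -1.]
1.55 [-199.  -32.   -1.]
1.65 [-210.  -23.   -1.]
1.75 [-220.  -13.   -1.]
```

Call:
arm_command(
  steps=[
    {"dp":[-8,-3,0],"angular":[0,0,0],"grip":-0.65},
    {"dp":[-16,-12,0],"angular":[0,0,0],"grip":-0.65},
    {"dp":[-28,-22,0],"angular":[0,0,0],"grip":-0.65},
    {"dp":[-39,-30,0],"angular":[0,0,0],"grip":-0.65},
    {"dp":[-52,-38,0],"angular":[0,0,0],"grip":-0.65},
    {"dp":[-65,-45,0],"angular":[0,0,0],"grip":-0.65},
    {"dp":[-78,-49,0],"angular":[0,0,0],"grip":-0.65},
    {"dp":[-92,-52,0],"angular":[0,0,0],"grip":-0.65},
  ],
)

```text
t: 2.7
tcp_pos: [0.5511, -0.0293, 0.2368]
tool_rot: [0.672, -0.326, 0.627, -0.22]
ft_force: [1.5, -4.6, -0.4]
width: 0.0163
```

```bash
python3 - <<'E'
from h import *
from bench import bot
s=bot.state();show(s)
R0=q2R(s['tool_rot'])
for th in np.arange(.75,1.85,.1): print(round(th,2),(R0.T@(handle(th)-s['tcp_pos'])*1e3).round(0))
E
```

```text
t 2.7 tcp [ 0.5511 -0.0293  0.2368] jaw [ 0.116 -0.704 -0.701] d [-0.113  0.691 -0.713] F [ 1.5 -4.6 -0.4] w 0.0163 q [ 0.47  0.47 -0.17  1.71 -0.61  1.41 -0.86]
0.75 [-5. -9.  2.]
0.85 [-19. -11.   2.]
0.95 [-34. -12.   2.]
1.05 [-48. -11.   2.]
1.15 [-62.  -9.   2.]
1.25 [-76.  -5.   1.]
1.35 [-89.  -0.   1.]
1.45 [-102.    6.    1.]
1.55 [-115.   13.    1.]
1.65 [-126.   22.    1.]
1.75 [-137.   32.    0.]
```

Call:
arm_command(
  steps=[
    {"dp":[-17,3,0],"angular":[0,0,0],"grip":-0.65},
    {"dp":[-32,3,0],"angular":[0,0,0],"grip":-0.65},
    {"dp":[-47,3,0],"angular":[0,0,0],"grip":-0.65},
    {"dp":[-61,5,0],"angular":[0,0,0],"grip":-0.65},
    {"dp":[-75,9,0],"angular":[0,0,0],"grip":-0.65},
    {"dp":[-89,14,0],"angular":[0,0,0],"grip":-0.65},
    {"dp":[-102,20,0],"angular":[0,0,0],"grip":-0.65},
    {"dp":[-115,27,0],"angular":[0,0,0],"grip":-0.65},
  ],
)

```text
t: 3.37
tcp_pos: [0.5327, 0.0764, 0.2975]
tool_rot: [0.673, -0.326, 0.628, -0.215]
ft_force: [-0.1, -0.9, -1.1]
width: 0.0166
```

Call:
arm_command(
  steps=[
    {"dp":[-12,9,0],"angular":[0,0,0],"grip":-0.5},
    {"dp":[-22,19,0],"angular":[0,0,0],"grip":-0.2},
    {"dp":[-22,15,0],"angular":[0,0,0],"grip":0.2},
    {"dp":[-22,-10,0],"angular":[0,0,0],"grip":0.2},
    {"dp":[-22,-40,0],"angular":[0,0,0],"grip":0.2},
    {"dp":[-22,-80,0],"angular":[0,0,0],"grip":0.2},
    {"dp":[-22,-110,0],"angular":[0,0,0],"grip":0.2},
  ],
)

```text
t: 3.95
tcp_pos: [0.5437, 0.0125, 0.392]
tool_rot: [0.673, -0.326, 0.628, -0.216]
ft_force: [-0.0, 0.0, 0.0]
width: 0.0559
```

```bash
python3 - <<'E'
from h import *
from bench import bot
s=bot.state();show(s)
t=bot.capture('top')['pixels'];sc=bot.capture('scene')['pixels']
np.save('t3.npy',t);np.save('s3.npy',sc)
a=crop(t,150,110,200,180,3)[:, :400];b=crop(sc,200,100,133,180,3)
cv2.imwrite('pics/c3.png',np.hstack([a,b]))
E
```

```text
t 3.95 tcp [0.5437 0.0125 0.392 ] jaw [ 0.118 -0.7   -0.704] d [-0.12   0.694 -0.71 ] F [-0.  0.  0.] w 0.0559 q [ 0.43  0.31 -0.19  1.59 -0.64  1.61 -1.06]
```

View pics/c3.png

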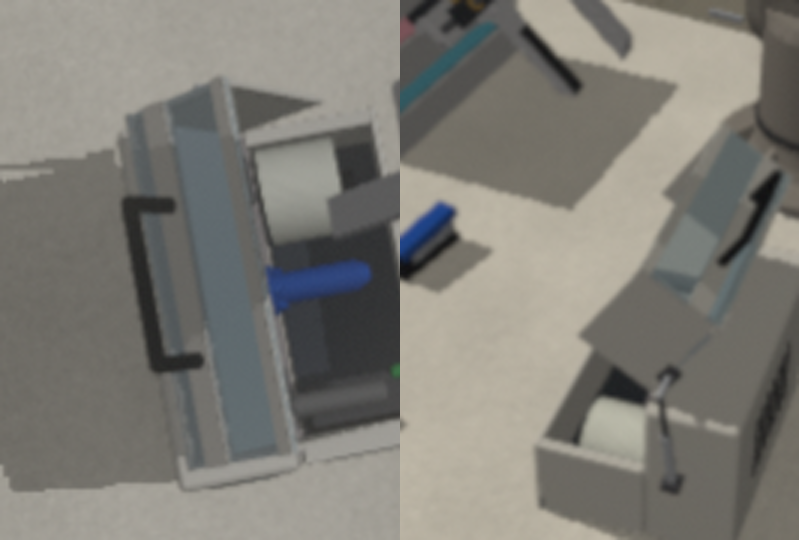

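Hood is fully open: handle bar now over the far side at crop (140,280), the blue spindle exposed from (272,285) to (368,272), robot clear. Now refine the roll position with a silhouette fit and plan the pick.

```bash
cat > fit.py <<'E'
from h import *
from scipy.optimize import minimize
def sil(n,x,y):
    a=np.linspace(0,2*np.pi,40); m=np.zeros((420*4,560*4),np.uint8)
    P=[[x+r*np.cos(t),y+r*np.sin(t),z] for r,z in((.0205,.004),(.0205,.05),(.017,.06),(.017,0)) for t in a]
    for g in (P[:80],P[80:]):
        cv2.fillConvexPoly(m,cv2.convexHull((proj(n,g)*4+1.5).round().astype(np.int32)),1)
    return cv2.resize(m.astype(np.float32),(560,420),interpolation=cv2.INTER_AREA)
ref={}
for n,(u,v,w,h) in {'top':(402,184,34,32),'scene':(162,182,28,30)}.items():
    im=np.load(n+'0.npy').astype(float).mean(2)[v:v+h,u:u+w]; ref[n]=(u,v,w,h,im)
def cost(p,detail=False):
    c=[]
    for n,(u,v,w,h,im) in ref.items():
        # dark ribbon only: bright core masked by combining: background vs ribbon contrast
        m=sil(n,*p)[v:v+h,u:u+w]
        c.append(-np.corrcoef(m.ravel(),-im.ravel())[0,1])
    return c if detail else sum(c)
r=min((minimize(cost,[x,y],method='Nelder-Mead',options=dict(initial_simplex=[[x,y],[x+.006,y],[x,y+.006]])) for x in(.545,.555,.565) for y in(-.34,-.33)),key=lambda r:r.fun)
print(r.x,cost(r.x,True))
E
python3 - <<'E'
import fit
from h import *
from bench import bot
s=bot.state(); d=dirn(60); G=np.r_[fit.r.x,.030]
T=G+d*.012; R=toolR(d,xp)
print('target tcp',T)
w=T-d*.11; w[2]=.26; print('via',w); plan(s,w,R)
print('tip px',proj('top',pr([0,-.0745,.125])),proj('top',pr([0,-.0045,.125])))
E
```

```text
[ 0.55145834 -0.33703687] [np.float64(-0.776684582453647), np.float64(-0.7560139054811559)]
target tcp [ 0.54962267 -0.32680798  0.024     ]
via [ 0.56644972 -0.42057284  0.26      ]
same dp [ 398.3 -207.1  -50.2] ang [ 0.202 -1.567  0.219] |deg| 91.4
flip dp [ 398.3 -207.1  -50.2] ang [-0.218  1.554  0.201] |deg| 90.7
tip px [[274.17350173 200.32886366]] [[242.72456233 206.38460887]]
```

Call:
arm_command(
  steps=[
    {"dp":[40,-20,-5],"angular":[0,-0.12,0],"grip":0.3},
    {"dp":[40,-20,-5],"angular":[0,-0.12,0],"grip":0.3},
  ],
)

```text
t: 4.22
tcp_pos: [0.5456, -0.0329, 0.3737]
tool_rot: [0.711, -0.339, 0.584, -0.195]
ft_force: [-0.1, -0.6, -1.8]
width: 0.0605
```

```bash
cat > go.py <<'E'
from h import *
from bench import bot
def go(T,al,jaw=xp):
    s=bot.state();show(s);plan(s,T,toolR(dirn(al),jaw))
E
python3 - <<'E'
from go import *
go([.5664,-.4206,.26],60)
E
```

```text
t 4.22 tcp [ 0.5456 -0.0329  0.3737] jaw [ 0.241 -0.673 -0.699] d [-0.119  0.694 -0.71 ] F [-0.1 -0.6 -1.8] w 0.0605 q [ 0.49  0.36 -0.18  1.57 -0.61  1.63 -0.87]
same dp [ 345.6 -190.8  -88.6] ang [ 0.214 -1.442  0.197] |deg| 84.3
flip dp [ 345.6 -190.8  -88.6] ang [-0.204  1.679  0.221] |deg| 97.7
```

Call:
arm_command(
  steps=[
    {"dp":[346,-191,-89],"angular":[0.214,-1.442,0.197],"grip":0.5},
    {"dp":[346,-191,-89],"angular":[0.214,-1.442,0.197],"grip":0.5},
    {"dp":[346,-191,-89],"angular":[0.214,-1.442,0.197],"grip":0.5},
    {"dp":[346,-191,-89],"angular":[0.214,-1.442,0.197],"grip":0.5},
    {"dp":[346,-191,-89],"angular":[0.214,-1.442,0.197],"grip":0.5},
    {"dp":[346,-191,-89],"angular":[0.214,-1.442,0.197],"grip":0.5},
    {"dp":[346,-191,-89],"angular":[0.214,-1.442,0.197],"grip":0.5},
    {"dp":[346,-191,-89],"angular":[0.214,-1.442,0.197],"grip":0.5},
  ],
)

```text
t: 4.88
tcp_pos: [0.561, -0.349, 0.2814]
tool_rot: [0.935, -0.301, 0.188, -0.007]
ft_force: [1.9, -0.3, 0.7]
width: 0.0704
```

```bash
python3 - <<'E'
from go import *
go([.5664,-.4206,.26],60)
E
```

```text
t 4.88 tcp [ 0.561  -0.349   0.2814] jaw [ 0.93  -0.125 -0.347] d [-0.1    0.819 -0.565] F [ 1.9 -0.3  0.7] w 0.0704 q [ 0.88  0.85 -0.26  1.05 -0.49  1.95  0.31]
same dp [ 21.4 -47.1 -54.2] ang [ 0.065 -0.463  0.063] |deg| 27.0
flip dp [ 21.4 -47.1 -54.2] ang [-0.086  2.676  0.089] |deg| 153.5
```

```bash
python3 - <<'E'
from go import *
G=np.r_[.5515,-.337,.030];d=dirn(45)
T=G+d*.012; print(T); go(T-d*.09,45)
E
```

```text
[ 0.55000117 -0.32864814  0.02151472]
t 4.88 tcp [ 0.561  -0.349   0.2814] jaw [ 0.93  -0.125 -0.347] d [-0.1    0.819 -0.565] F [ 1.9 -0.3  0.7] w 0.0704 q [ 0.88  0.85 -0.26  1.05 -0.49  1.95  0.31]
same dp [  73.6   76.2 -170.5] ang [-0.192 -0.468  0.002] |deg| 29.0
flip dp [  73.6   76.2 -170.5] ang [-0.003  2.661 -0.26 ] |deg| 153.2
```

Call:
arm_command(
  steps=[
    {"dp":[30,0,-60],"angular":[-0.192,-0.468,0],"grip":0.5},
    {"dp":[45,20,-95],"angular":[-0.192,-0.468,0],"grip":0.5},
    {"dp":[60,50,-130],"angular":[-0.192,-0.468,0],"grip":0.5},
    {"dp":[74,76,-170],"angular":[-0.192,-0.468,0],"grip":0.5},
    {"dp":[74,76,-170],"angular":[-0.192,-0.468,0],"grip":0.5},
    {"dp":[74,76,-170],"angular":[-0.192,-0.468,0],"grip":0.5},
    {"dp":[74,76,-170],"angular":[-0.192,-0.468,0],"grip":0.5},
  ],
)

```text
t: 5.47
tcp_pos: [0.5604, -0.3893, 0.0856]
tool_rot: [0.921, -0.381, -0.03, 0.081]
ft_force: [-0.6, -0.5, 0.9]
width: 0.0705
```

```bash
python3 - <<'E'
from go import *
go([.5500,-.3286,.0215],45)
t=bot.capture('top')['pixels'];sc=bot.capture('scene')['pixels']
a=crop(t,360,150,80,120,5);b=crop(sc,140,130,80,120,5)
cv2.imwrite('pics/c4.png',np.hstack([a,b]))
E
```

```text
t 5.47 tcp [ 0.5604 -0.3893  0.0856] jaw [ 0.985  0.171 -0.007] d [-0.126  0.697 -0.706] F [-0.6 -0.5  0.9] w 0.0705 q [ 0.9   0.99 -0.32  1.12 -0.24  1.66  0.86]
same dp [ 0.6 88.9 -1.9] ang [-0.002 -0.008 -0.001] |deg| 0.5
flip dp [ 0.6 88.9 -1.9] ang [ 1.000e-03  3.133e+00 -2.000e-03] |deg| 179.5
```

View pics/c4.png

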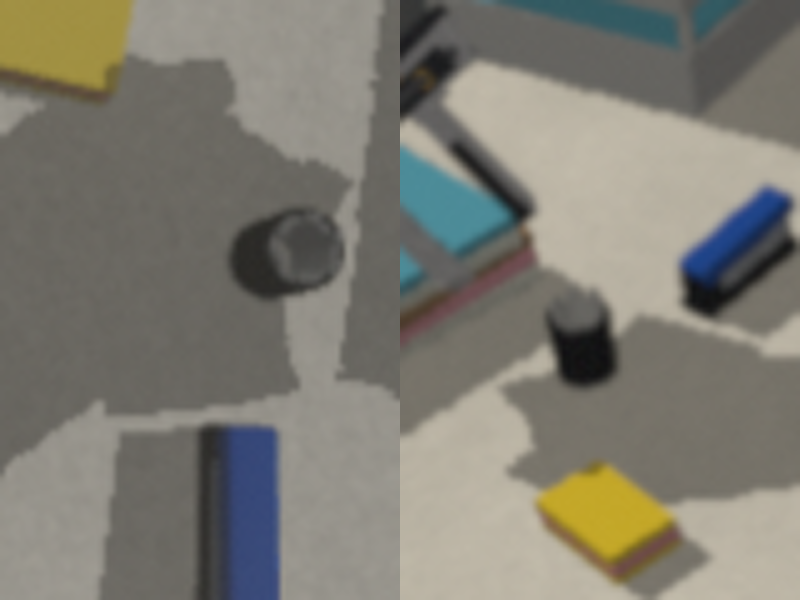

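The roll stands alone at top crop (307,247), matching the fit; the fingers are behind it. Advance and grip.

Call:
arm_command(
  steps=[
    {"dp":[0,30,-2],"angular":[0,0,0],"grip":0.5},
    {"dp":[0,55,-2],"angular":[0,0,0],"grip":0.5},
    {"dp":[0,75,-2],"angular":[0,0,0],"grip":0.5},
    {"dp":[0,89,-2],"angular":[0,0,0],"grip":0.5},
    {"dp":[0,89,-2],"angular":[0,0,0],"grip":-0.3},
    {"dp":[0,89,-2],"angular":[0,0,0],"grip":-0.3},
    {"dp":[0,89,-2],"angular":[0,0,0],"grip":-0.3},
    {"dp":[0,89,-2],"angular":[0,0,0],"grip":-0.3},
  ],
  grip_force=15,
)

```text
t: 6.23
tcp_pos: [0.5511, -0.3321, 0.0241]
tool_rot: [0.919, -0.384, -0.032, 0.079]
ft_force: [-0.7, -1.1, 0.7]
width: 0.0474
```

```bash
python3 - <<'E'
from go import *
go([.55,-.3286,.16],0)
E
```

```text
t 6.23 tcp [ 0.5511 -0.3321  0.0241] jaw [ 0.985  0.171 -0.002] d [-0.122  0.693 -0.711] F [-0.7 -1.1  0.7] w 0.0474 q [ 0.89  0.98 -0.33  1.29 -0.25  1.48  0.88]
same dp [ -0.8 -94.1  98.2] ang [-0.78  -0.006  0.   ] |deg| 44.7
flip dp [ -0.8 -94.1  98.2] ang [-1.000e-03  2.900e+00 -1.192e+00] |deg| 179.6
```

Call:
arm_command(
  steps=[
    {"dp":[0,0,0],"angular":[0,0,0],"grip":-0.3},
    {"dp":[0,0,0],"angular":[0,0,0],"grip":-0.3},
    {"dp":[0,-10,10],"angular":[0,0,0],"grip":-0.3},
    {"dp":[0,-35,35],"angular":[0,0,0],"grip":-0.3},
    {"dp":[0,-55,55],"angular":[0,0,0],"grip":-0.3},
    {"dp":[0,-90,90],"angular":[-0.12,0,0],"grip":-0.3},
    {"dp":[0,-90,90],"angular":[-0.24,0,0],"grip":-0.3},
  ],
)

```text
t: 6.82
tcp_pos: [0.5517, -0.3327, 0.1534]
tool_rot: [0.866, -0.493, -0.042, 0.073]
ft_force: [1.4, -0.1, -0.1]
width: 0.0412
```

```bash
python3 - <<'E'
from go import *
go([.56,-.33,.16],-45)
E
```

```text
t 6.82 tcp [ 0.5517 -0.3327  0.1534] jaw [ 0.986  0.168 -0.   ] d [-0.086  0.504 -0.859] F [ 1.4 -0.1 -0.1] w 0.0412 q [ 0.84  0.7  -0.32  1.4  -0.19  1.44  0.78]
same dp [ 8.6 -5.   4.5] ang [-1.322 -0.009 -0.002] |deg| 75.8
flip dp [ 8.6 -5.   4.5] ang [ 2.000e-03  2.473e+00 -1.924e+00] |deg| 179.5
```

Call:
arm_command(
  steps=[
    {"dp":[10,-5,5],"angular":[-1.32,0,0],"grip":-0.3},
    {"dp":[10,-5,5],"angular":[-1.32,0,0],"grip":-0.3},
    {"dp":[10,-5,5],"angular":[-1.32,0,0],"grip":-0.3},
    {"dp":[10,-5,5],"angular":[-1.32,0,0],"grip":-0.3},
    {"dp":[10,-5,5],"angular":[-1.32,0,0],"grip":-0.3},
    {"dp":[10,-5,5],"angular":[-1.32,0,0],"grip":-0.3},
    {"dp":[10,-5,5],"angular":[-1.32,0,0],"grip":-0.3},
    {"dp":[10,-5,5],"angular":[-1.32,0,0],"grip":-0.3},
  ],
)

```text
t: 7.48
tcp_pos: [0.561, -0.3261, 0.159]
tool_rot: [-0.53, 0.844, 0.073, -0.046]
ft_force: [0.0, -0.9, -1.8]
width: 0.0412
```

```bash
python3 - <<'E'
from go import *
go([.56,-.33,.16],-45)
E
```

```text
t 7.48 tcp [ 0.561  -0.3261  0.159 ] jaw [0.985 0.172 0.001] d [ 0.075 -0.428 -0.901] F [ 0.  -0.9 -1.8] w 0.0412 q [ 0.26  0.33 -0.09  1.94  0.64  0.81 -0.08]
same dp [-1.6  0.7 -3.7] ang [-0.336 -0.004 -0.002] |deg| 19.3
flip dp [-1.6  0.7 -3.7] ang [ 3.000e-03  3.093e+00 -5.250e-01] |deg| 179.8
```

Call:
arm_command(
  steps=[
    {"dp":[0,0,0],"angular":[-0.336,0,0],"grip":-0.3},
    {"dp":[0,35,-18],"angular":[-0.336,0,0],"grip":-0.3},
    {"dp":[0,70,-35],"angular":[-0.336,0,0],"grip":-0.3},
    {"dp":[0,95,-48],"angular":[-0.336,0,0],"grip":-0.3},
    {"dp":[0,115,-56],"angular":[-0.336,0,0],"grip":-0.3},
    {"dp":[0,115,-56],"angular":[-0.336,0,0],"grip":-0.3},
    {"dp":[0,115,-56],"angular":[-0.336,0,0],"grip":-0.3},
  ],
)

```text
t: 8.07
tcp_pos: [0.5761, -0.426, 0.0763]
tool_rot: [-0.384, 0.919, 0.077, -0.035]
ft_force: [0.0, 0.3, -1.0]
width: 0.0408
```

```bash
python3 - <<'E'
from go import *
go([.56,-.33,.013],-45)
t=bot.capture('top')['pixels'];sc=bot.capture('scene')['pixels']
a=crop(t,340,130,100,150,4);b=crop(sc,130,120,100,150,4)
cv2.imwrite('pics/c5.png',np.hstack([a,b]))
E
```

```text
t 8.07 tcp [ 0.5761 -0.426   0.0763] jaw [ 0.986  0.169 -0.006] d [ 0.115 -0.693 -0.711] F [ 0.   0.3 -1. ] w 0.0408 q [ 0.1   0.56  0.12  2.03  1.28  0.69 -0.73]
same dp [  0.8 -23.3 113.7] ang [-0.006 -0.001 -0.009] |deg| 0.6
flip dp [  0.8 -23.3 113.7] ang [ 0.015  3.14  -0.01 ] |deg| 179.9
```

View pics/c5.png

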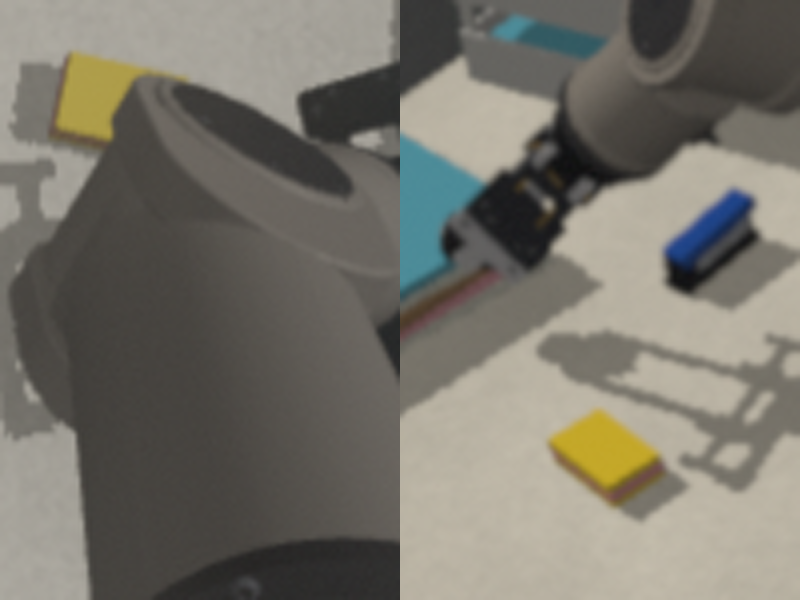

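The picture shows the gripper too far toward the book stack (scene crop (500,230)): I had the z sign wrong. Moving back to y -0.33 and down.

Call:
arm_command(
  steps=[
    {"dp":[1,-23,30],"angular":[0,0,0],"grip":-0.3},
    {"dp":[1,-28,60],"angular":[0,0,0],"grip":-0.3},
    {"dp":[1,-28,90],"angular":[0,0,0],"grip":-0.3},
    {"dp":[1,-28,108],"angular":[0,0,0],"grip":-0.3},
    {"dp":[1,-26,111],"angular":[0,0,0],"grip":-0.3},
    {"dp":[1,-25,112],"angular":[0,0,0],"grip":-0.3},
    {"dp":[1,-25,112],"angular":[0,0,0],"grip":-0.3},
  ],
)

```text
t: 8.75
tcp_pos: [0.5612, -0.33, 0.0168]
tool_rot: [-0.384, 0.919, 0.078, -0.034]
ft_force: [-0.7, -1.1, -0.1]
width: 0.0413
```

```bash
python3 - <<'E'
from go import *
go([.56,-.33,.012],-45)
sc=bot.capture('scene')['pixels']
crop(sc,140,140,100,100,6,'pics/c6.png')
E
```

```text
t 8.75 tcp [ 0.5612 -0.33    0.0168] jaw [ 0.985  0.17  -0.003] d [ 0.118 -0.693 -0.711] F [-0.7 -1.1 -0.1] w 0.0413 q [-0.04  0.64  0.07  2.11  1.33  0.74 -0.99]
same dp [-1.2  3.3  3.5] ang [-0.006 -0.002 -0.007] |deg| 0.5
flip dp [-1.2  3.3  3.5] ang [ 0.011  3.139 -0.009] |deg| 179.9
```

View pics/c6.png

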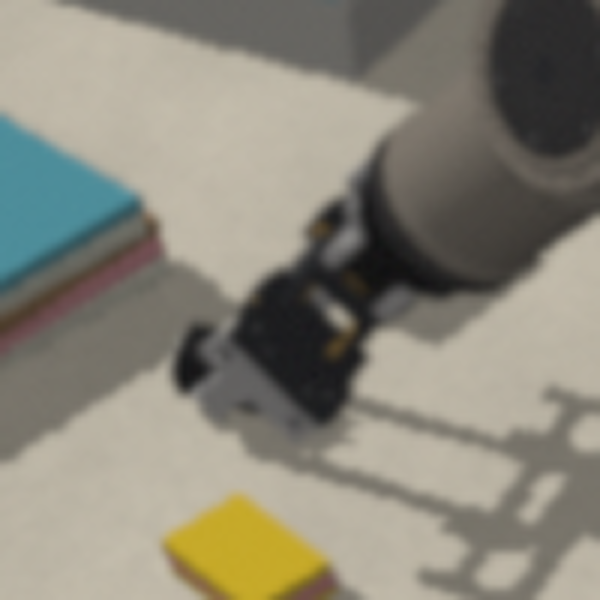

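Call:
arm_command(
  steps=[
    {"dp":[0,2,2],"angular":[0,0,0],"grip":-0.3},
    {"dp":[0,3,3],"angular":[0,0,0],"grip":-0.3},
    {"dp":[0,4,4],"angular":[0,0,0],"grip":-0.3},
    {"dp":[0,4,4],"angular":[0,0,0],"grip":-0.3},
  ],
)

```text
t: 9.13
tcp_pos: [0.5602, -0.3307, 0.011]
tool_rot: [-0.383, 0.92, 0.077, -0.035]
ft_force: [-5.8, 3.2, 12.2]
width: 0.0411
```

```bash
python3 - <<'E'
from go import *
go([.56,-.33,.012],-45)
E
```

```text
t 9.13 tcp [ 0.5602 -0.3307  0.011 ] jaw [ 0.986  0.169 -0.005] d [ 0.116 -0.695 -0.71 ] F [-5.8  3.2 12.2] w 0.0411 q [-0.04  0.65  0.08  2.11  1.34  0.74 -1.01]
same dp [-0.1 -1.2 -0.2] ang [-0.004 -0.002 -0.009] |deg| 0.6
flip dp [-0.1 -1.2 -0.2] ang [ 0.014  3.139 -0.007] |deg| 179.9
```

Call:
arm_command(
  steps=[
    {"dp":[0,-1,-1],"angular":[0,0,0],"grip":-0.1},
    {"dp":[0,-1,-1],"angular":[0,0,0],"grip":0.2},
    {"dp":[0,-1,-1],"angular":[0,0,0],"grip":0.2},
    {"dp":[0,-1,-1],"angular":[0,0,0],"grip":0.2},
    {"dp":[0,-13,0],"angular":[0.12,0,0],"grip":0.2},
    {"dp":[0,-14,0],"angular":[0.24,0,0],"grip":0.2},
  ],
)

```text
t: 9.63
tcp_pos: [0.5587, -0.3176, 0.0179]
tool_rot: [-0.474, 0.876, 0.074, -0.045]
ft_force: [0.8, -0.5, -0.4]
width: 0.0563
```

```bash
python3 - <<'E'
from go import *
go([.5610,-.335,.022],60)
E
```

```text
t 9.63 tcp [ 0.5587 -0.3176  0.0179] jaw [ 0.985  0.173 -0.009] d [ 0.087 -0.54  -0.837] F [ 0.8 -0.5 -0.4] w 0.0563 q [ 0.1   0.56  0.    2.07  1.07  0.64 -0.64]
same dp [ -0.8   6.2 -16.9] ang [ 1.626 -0.006 -0.009] |deg| 93.2
flip dp [ -0.8   6.2 -16.9] ang [0.013 2.156 2.278] |deg| 179.7
```

Call:
arm_command(
  steps=[
    {"dp":[0,-3,-4],"angular":[0.12,0,0],"grip":0.2},
    {"dp":[0,-3,-6],"angular":[0.24,0,0],"grip":0.2},
    {"dp":[0,0,-8],"angular":[0.36,0,0],"grip":0.2},
    {"dp":[-1,1,-10],"angular":[0.48,0,0],"grip":0.2},
    {"dp":[-1,3,-12],"angular":[0.6,0,0],"grip":0.2},
    {"dp":[-1,4,-14],"angular":[0.72,0,0],"grip":0.2},
    {"dp":[-1,5,-16],"angular":[0.84,0,0],"grip":0.2},
    {"dp":[-1,6,-17],"angular":[0.96,0,0],"grip":0.2},
  ],
)

```text
t: 10.3
tcp_pos: [0.5603, -0.3392, 0.0248]
tool_rot: [0.79, -0.607, -0.049, 0.068]
ft_force: [0.1, 0.8, -1.4]
width: 0.0563
```

```bash
python3 - <<'E'
from go import *
go([.5610,-.335,.022],60)
E
```

```text
t 10.3 tcp [ 0.5603 -0.3392  0.0248] jaw [ 0.986  0.167 -0.005] d [-0.048  0.253 -0.966] F [ 0.1  0.8 -1.4] w 0.0563 q [ 0.88  0.74 -0.48  1.59  0.13  1.04  0.57]
same dp [1.4 3.7 3.2] ang [ 0.787 -0.011  0.001] |deg| 45.1
flip dp [1.4 3.7 3.2] ang [-2.000e-03  2.892e+00  1.200e+00] |deg| 179.4
```

Call:
arm_command(
  steps=[
    {"dp":[1,2,3],"angular":[0.12,0,0],"grip":0.2},
    {"dp":[1,3,3],"angular":[0.24,0,0],"grip":0.2},
    {"dp":[1,3,3],"angular":[0.36,0,0],"grip":0.2},
    {"dp":[1,4,3],"angular":[0.48,0,0],"grip":0.2},
    {"dp":[1,6,4],"angular":[0.6,0,0],"grip":0.2},
    {"dp":[0,9,6],"angular":[0.72,0,0],"grip":0.2},
    {"dp":[0,13,8],"angular":[0.79,0,0],"grip":0.2},
    {"dp":[0,13,8],"angular":[0.79,0,0],"grip":0.2},
  ],
)

```text
t: 10.97
tcp_pos: [0.5556, -0.3274, 0.0078]
tool_rot: [0.963, -0.255, -0.014, 0.082]
ft_force: [-0.2, -0.1, -0.5]
width: 0.0561
```

```bash
python3 - <<'E'
from go import *
go([.5598,-.3279,.0145],60)
t=bot.capture('top')['pixels'];sc=bot.capture('scene')['pixels']
a=crop(t,370,140,80,110,5);b=crop(sc,140,150,80,110,5)
for n,im,o in (('top',a,(370,140)),('scene',b,(140,150))):
    C=np.array([.5616,-.3381,.0205])
    for k in (-.014,0,.046):
        u=(proj(n,C+yp*k)[0]-o)*5+2; cv2.circle(im,tuple(int(v) for v in u),3,(0,0,255),1)
cv2.imwrite('pics/c7.png',np.hstack([a,b]))
E
```

```text
t 10.97 tcp [ 0.5556 -0.3274  0.0078] jaw [ 0.986  0.165 -0.014] d [-0.151  0.856 -0.494] F [-0.2 -0.1 -0.5] w 0.0561 q [ 1.01  1.22 -0.57  1.1  -0.18  1.7   0.77]
same dp [ 4.  -4.4  5.3] ang [-0.007 -0.018  0.003] |deg| 1.1
flip dp [ 4.  -4.4  5.3] ang [-0.005  3.124 -0.011] |deg| 179.0
```

View pics/c7.png

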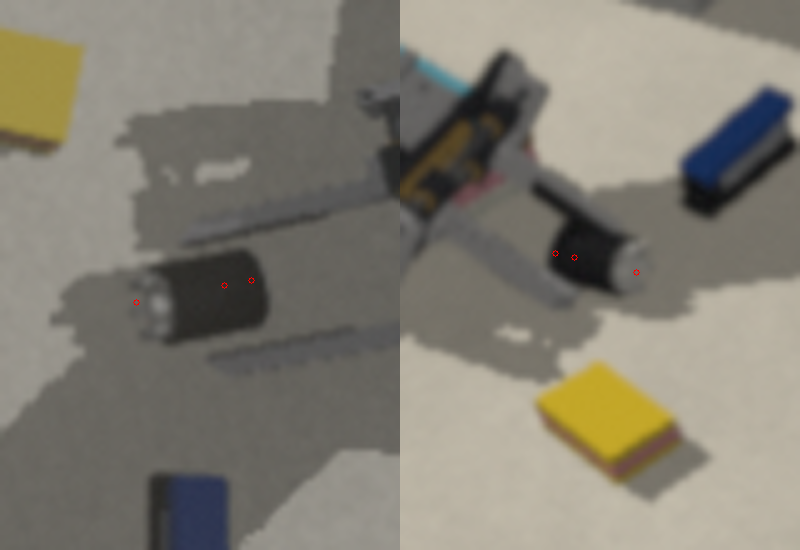

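The roll lies between the open fingers, plain end at top crop (258,288), notched end at (145,305), pointing along printer +y. Closing.

Call:
arm_command(
  steps=[
    {"dp":[1,-8,5],"angular":[0,-0.018,0],"grip":0.2},
    {"dp":[1,-8,5],"angular":[0,-0.018,0],"grip":-0.3},
    {"dp":[1,-8,5],"angular":[0,-0.018,0],"grip":-0.3},
    {"dp":[1,-8,5],"angular":[0,-0.018,0],"grip":-0.3},
    {"dp":[1,-8,5],"angular":[0,-0.018,0],"grip":-0.3},
    {"dp":[1,-8,5],"angular":[0,-0.018,0],"grip":-0.3},
  ],
  grip_force=25,
)

```text
t: 11.57
tcp_pos: [0.5599, -0.3315, 0.0218]
tool_rot: [0.962, -0.259, -0.026, 0.085]
ft_force: [0.0, -2.7, 7.0]
width: 0.0402
```

```bash
python3 - <<'E'
from go import *
d=dirn(60)
go([.56,-.33,.2],60)
E
```

```text
t 11.57 tcp [ 0.5599 -0.3315  0.0218] jaw [0.984 0.177 0.006] d [-0.15   0.851 -0.503] F [ 0.  -2.7  7. ] w 0.0402 q [ 1.01  1.2  -0.58  1.09 -0.17  1.71  0.78]
same dp [  1.5 -88.3 154.7] ang [0.003 0.006 0.003] |deg| 0.4
flip dp [  1.5 -88.3 154.7] ang [ 0.005 -3.136 -0.005] |deg| 179.7
```

Call:
arm_command(
  steps=[
    {"dp":[0,0,0],"angular":[0,0,0],"grip":0.05},
    {"dp":[0,0,0],"angular":[0,0,0],"grip":0.05},
    {"dp":[0,2,-6],"angular":[0,0,0],"grip":0.05},
    {"dp":[0,2,-6],"angular":[0,0,0],"grip":0.05},
    {"dp":[0,2,-6],"angular":[0,0,0],"grip":-0.3},
    {"dp":[0,2,-6],"angular":[0,0,0],"grip":-0.3},
    {"dp":[0,2,-6],"angular":[0,0,0],"grip":-0.3},
    {"dp":[0,2,-6],"angular":[0,0,0],"grip":-0.3},
  ],
)

```text
t: 12.23
tcp_pos: [0.5598, -0.3326, 0.0143]
tool_rot: [0.962, -0.259, -0.026, 0.085]
ft_force: [-1.1, 0.2, -2.0]
width: 0.0402
```

```bash
python3 - <<'E'
from go import *
go([.56,-.33,.2],60)
E
```

```text
t 12.23 tcp [ 0.5598 -0.3326  0.0143] jaw [0.984 0.177 0.005] d [-0.15   0.852 -0.502] F [-1.1  0.2 -2. ] w 0.0402 q [ 1.01  1.21 -0.58  1.08 -0.17  1.71  0.78]
same dp [  1.7 -91.  161.8] ang [0.002 0.005 0.003] |deg| 0.3
flip dp [  1.7 -91.  161.8] ang [ 0.004 -3.137 -0.004] |deg| 179.7
```

Call:
arm_command(
  steps=[
    {"dp":[0,-15,26],"angular":[0,0,0],"grip":-0.3},
    {"dp":[0,-35,60],"angular":[0,0,0],"grip":-0.3},
    {"dp":[0,-50,100],"angular":[0,0,0],"grip":-0.3},
    {"dp":[0,-30,135],"angular":[0,0,0],"grip":-0.3},
    {"dp":[0,0,155],"angular":[0,0,0],"grip":-0.3},
    {"dp":[0,25,170],"angular":[0,0,0],"grip":-0.3},
    {"dp":[0,25,170],"angular":[0,0,0],"grip":-0.3},
  ],
)

```text
t: 12.82
tcp_pos: [0.5392, -0.2218, 0.1508]
tool_rot: [0.962, -0.258, -0.027, 0.088]
ft_force: [-1.6, 0.2, -1.5]
width: 0.0403
```

```bash
cat >> go.py <<'E'
R60=toolR(dirn(60),xp)
V=np.array([0,.866*.037,.5*.037])+np.array([0,-.0072*.5*.0,.0072]) # TCP->notched end, tool frame (first guess)
def nt(N,R=R60,V=V): return N-R@V   # TCP so that the notched end is at N
E
python3 - <<'E'
from go import *
go(nt(pr([0,-.105,.125])[0]),60)
E
```

```text
t 12.82 tcp [ 0.5392 -0.2218  0.1508] jaw [0.983 0.182 0.006] d [-0.155  0.852 -0.501] F [-1.6  0.2 -1.5] w 0.0403 q [ 1.04  0.95 -0.66  1.38 -0.28  1.62  0.69]
same dp [ 48.7 152.7  51. ] ang [ 0.001  0.008 -0.002] |deg| 0.5
flip dp [ 48.7 152.7  51. ] ang [-3.000e-03 -3.133e+00 -2.000e-03] |deg| 179.5
```

Call:
arm_command(
  steps=[
    {"dp":[15,35,20],"angular":[0,0.008,0],"grip":-0.3},
    {"dp":[30,70,40],"angular":[0,0.008,0],"grip":-0.3},
    {"dp":[42,105,50],"angular":[0,0.008,0],"grip":-0.3},
    {"dp":[49,135,51],"angular":[0,0.008,0],"grip":-0.3},
    {"dp":[49,153,51],"angular":[0,0.008,0],"grip":-0.3},
    {"dp":[49,153,51],"angular":[0,0.008,0],"grip":-0.3},
    {"dp":[49,153,51],"angular":[0,0.008,0],"grip":-0.3},
  ],
)

```text
t: 13.4
tcp_pos: [0.5603, -0.0627, 0.1163]
tool_rot: [0.962, -0.259, -0.022, 0.085]
ft_force: [0.3, -1.3, -1.3]
width: 0.0405
```

```bash
python3 - <<'E'
from go import *
go(nt(pr([0,-.105,.125])[0]),60)
s=bot.state();R=q2R(s['tool_rot'])
t=bot.capture('top')['pixels'];sc=bot.capture('scene')['pixels'];np.save('t8.npy',t);np.save('s8.npy',sc)
a=crop(t,232,165,80,75,10);b=crop(sc,215,160,110,84,7)[:588,:770]
cv2.imwrite('pics/c8.png',a[:,:800])
cv2.imwrite('pics/c8s.png',b)
N=s['tcp_pos']+R@V; ax=R@[0,.866,.5]
print('N',N,'ax',ax,'pxN',proj('top',[N,N-ax*.06]),proj('scene',[N,N-ax*.06]),'tip',proj('top',pr([0,-.0745,.125])),proj('scene',pr([0,-.0745,.125])))
E
```

```text
t 13.4 tcp [ 0.5603 -0.0627  0.1163] jaw [ 0.985  0.174 -0.002] d [-0.152  0.852 -0.502] F [ 0.3 -1.3 -1.3] w 0.0405 q [ 0.93  0.92 -0.72  1.6  -0.36  1.34  0.63]
same dp [-0.9  3.2  4.7] ang [ 0.002 -0.003  0.001] |deg| 0.2
flip dp [-0.9  3.2  4.7] ang [-2.000e-03  3.139e+00  3.000e-03] |deg| 179.8
N [ 0.55320264 -0.02275475  0.12250291] ax [-0.17432222  0.98466453 -0.00187633] pxN [[289.97931208 196.93430372]
 [316.68127775 191.85826331]] [[257.23924072 206.72254322]
 [237.82473031 202.15964132]] tip [[274.17350173 200.32886366]] [[269.12775945 208.55107089]]
```

View pics/c8.png

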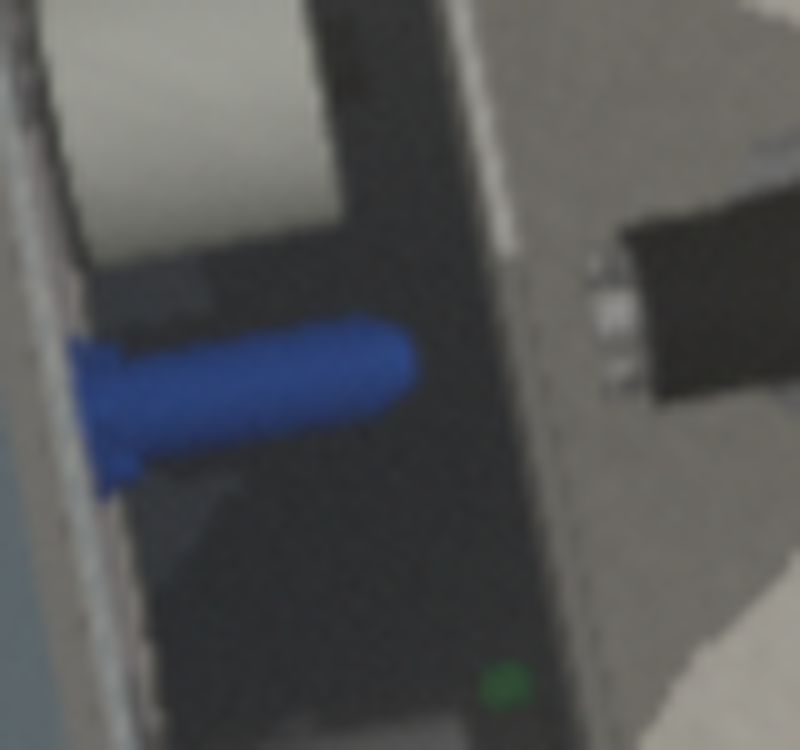

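View pics/c8s.png

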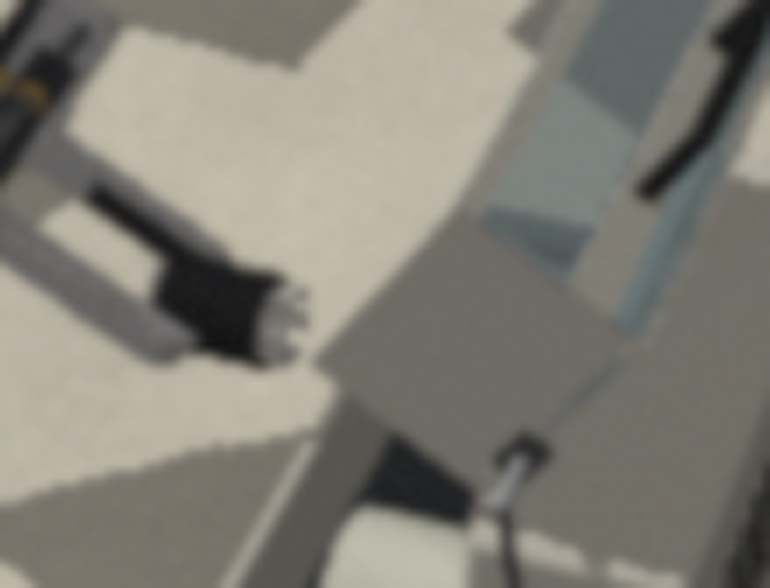

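Top crop: spindle tip at (415,362), roll's notched end centred at about (610,320), nearly collinear; scene crop shows the notched end at (292,322), near the predicted (298,330). I'll refine the spindle line and roll line numerically.

```bash
python3 - <<'E'
from go import *
from scipy.optimize import least_squares
t=np.load('t8.npy').astype(int)
m=(t[:,:,2]-t[:,:,0]>35); m[:, :244]=0; m[:,276:]=0; m[:190]=0;m[215:]=0
w=(t[:,:,2]-t[:,:,0]).clip(0,70)*m
cols=np.arange(246,268); obs=[(w[:,c]@np.arange(420))/w[:,c].sum() for c in cols]
print('blue line',np.polyfit(cols-257,obs,1),'tipcol',np.where(m.any(0))[0].max())
# predicted axis points: silhouette midline of the cylinder ~ axis at z=.125
def f(p):
    X=np.array([[p[0],p[1]]]) ; k=np.linspace(0,.07,15)[:,None]
    P=np.c_[p[0]+np.sin(p[1])*k+0*k, .0810-np.cos(p[1])*k, .125+0*k]; u=proj('top',P)
    return np.interp(cols,u[:,0],u[:,1])-obs
r=least_squares(f,[.5335,.177]);print('hub x at face',r.x[0],'yaw',r.x[1],'res',np.std(f(r.x)),'pred',f([.5335,.1776]).round(2)[[0,-1]])
# roll: black edges cols 297..308
g=t.sum(2)
for c in (298,301,304,307):
    col=g[:,c]; print(c,[int(v) for v in col[183:210]])
# wall edge yaw
Q=pr([[.1,-.104,.085],[-.1,-.104,.085]]);print('wall pred px',proj('top',Q))
E
```

```text
blue line [-1.81173172e-01  2.02937008e+02] tipcol 273
hub x at face 0.535424120141291 yaw 0.16653220453469791 res 0.18030843214230324 pred [0.52 0.43]
298 [316, 318, 308, 244, 160, 132, 130, 134, 133, 130, 137, 137, 135, 134, 139, 135, 131, 132, 128, 136, 133, 137, 220, 284, 305, 307, 309]
301 [314, 311, 285, 206, 146, 135, 133, 131, 135, 133, 137, 137, 138, 134, 135, 129, 133, 129, 128, 125, 130, 175, 264, 302, 303, 302, 307]
304 [311, 292, 223, 154, 133, 133, 133, 136, 135, 139, 136, 139, 138, 131, 134, 129, 128, 124, 131, 133, 144, 241, 301, 307, 305, 299, 302]
307 [287, 212, 146, 135, 137, 135, 140, 136, 136, 139, 141, 136, 139, 138, 133, 136, 130, 129, 135, 133, 187, 270, 304, 303, 306, 309, 305]
wall pred px [[278.37970342 157.70187111]
 [295.2359231  242.73161026]]
```

```bash
cat >> go.py <<'E'
HY=.167; HF=np.array([.5354,.0810,.125]); hx=np.array([np.cos(HY),np.sin(HY),0]); hy=np.array([-np.sin(HY),np.cos(HY),0])
V=np.array([0,.866*.033,.5*.033+.0075])
a=np.radians(60); RH=toolR(hy*np.sin(a)-Z*np.cos(a),hx)
def ins(ks,R=RH,off=np.zeros(3)):
    s=bot.state();show(s); R0=q2R(s['tool_rot']); N=s['tcp_pos']+R0@V-HF
    print('N rel hub: x',round(N@hx*1e3,1),'out',round(-N@hy*1e3,1),'z',round(N[2]*1e3,1))
    print('F hub frame x,in,z',(np.array([hx,hy,Z])@s['ft_force']).round(1),'moment',s['moment'].round(2))
    for k in ks:
        T=HF-hy*k+off-R@V
        print(k,(R0.T@(T-s['tcp_pos'])*1e3).round(1),Ro.from_matrix(R0.T@R).as_rotvec().round(3))
E
python3 - <<'E'
from go import *
ins([.09,.08,.07,.06,.05,.04,.02,.01])
E
```

```text
t 13.5 tcp [ 0.561  -0.0645  0.1166] jaw [ 0.985  0.172 -0.001] d [-0.149  0.852 -0.503] F [ 0.4 -0.3 -1.2] w 0.0405 q [ 0.93  0.92 -0.72  1.6  -0.36  1.34  0.63]
N rel hub: x 0.9 out 111.0 z -2.1
F hub frame x,in,z [ 0.3 -0.4 -1.2] moment [-0.98 -0.26  0.03]
0.09 [-1.  17.2 12.2] [ 0.003  0.002 -0.005]
0.08 [-0.9 25.8 17.3] [ 0.003  0.002 -0.005]
0.07 [-0.9 34.5 22.3] [ 0.003  0.002 -0.005]
0.06 [-0.8 43.1 27.3] [ 0.003  0.002 -0.005]
0.05 [-0.8 51.8 32.3] [ 0.003  0.002 -0.005]
0.04 [-0.7 60.4 37.4] [ 0.003  0.002 -0.005]
0.02 [-0.6 77.7 47.4] [ 0.003  0.002 -0.005]
0.01 [-0.5 86.3 52.4] [ 0.003  0.002 -0.005]
```

Call:
arm_command(
  steps=[
    {"dp":[-1,8,8],"angular":[0,0,-0.005],"grip":-0.3},
    {"dp":[-1,20,14],"angular":[0,0,-0.005],"grip":-0.3},
    {"dp":[-1,26,17],"angular":[0,0,-0.005],"grip":-0.3},
    {"dp":[-1,26,17],"angular":[0,0,-0.005],"grip":-0.3},
    {"dp":[-1,26,17],"angular":[0,0,-0.005],"grip":-0.3},
  ],
)

```text
t: 13.92
tcp_pos: [0.554, -0.0325, 0.1183]
tool_rot: [0.962, -0.259, -0.023, 0.082]
ft_force: [-0.2, 0.1, -0.6]
width: 0.0401
```

```bash
python3 - <<'E'
from go import *
ins([.08,.07,.06,.05,.04,.03])
E
```

```text
t 13.92 tcp [ 0.554  -0.0325  0.1183] jaw [0.986 0.17  0.001] d [-0.146  0.852 -0.502] F [-0.2  0.1 -0.6] w 0.0401 q [ 0.92  0.89 -0.74  1.66 -0.38  1.28  0.63]
N rel hub: x -0.6 out 78.2 z -0.3
F hub frame x,in,z [-0.2  0.1 -0.6] moment [-1.01 -0.26 -0.03]
0.08 [ 0.5 -1.6 -0.7] [ 0.002  0.003 -0.002]
0.07 [0.5 7.  4.3] [ 0.002  0.003 -0.002]
0.06 [ 0.5 15.7  9.3] [ 0.002  0.003 -0.002]
0.05 [ 0.6 24.3 14.4] [ 0.002  0.003 -0.002]
0.04 [ 0.6 33.  19.4] [ 0.002  0.003 -0.002]
0.03 [ 0.6 41.6 24.4] [ 0.002  0.003 -0.002]
```

Call:
arm_command(
  steps=[
    {"dp":[0.5,7,4.3],"angular":[0,0,0],"grip":-0.3},
    {"dp":[0.5,12,7.2],"angular":[0,0,0],"grip":-0.3},
    {"dp":[0.5,16,9.5],"angular":[0,0,0],"grip":-0.3},
    {"dp":[0.5,20,12],"angular":[0,0,0],"grip":-0.3},
    {"dp":[0.5,24,14.2],"angular":[0,0,0],"grip":-0.3},
  ],
)

```text
t: 14.33
tcp_pos: [0.5499, -0.0048, 0.1184]
tool_rot: [0.962, -0.259, -0.023, 0.082]
ft_force: [-0.2, 0.2, -1.4]
width: 0.0402
```

```bash
python3 - <<'E'
from go import *
ins([.05,.04,.03,.02,.014])
E
```

```text
t 14.33 tcp [ 0.5499 -0.0048  0.1184] jaw [0.986 0.169 0.001] d [-0.145  0.853 -0.502] F [-0.2  0.2 -1.4] w 0.0402 q [ 0.91  0.88 -0.76  1.7  -0.4   1.24  0.62]
N rel hub: x -0.0 out 50.2 z -0.2
F hub frame x,in,z [-0.2  0.2 -1.4] moment [-0.98 -0.27  0.01]
0.05 [-0.1  0.1  0.2] [ 0.002  0.002 -0.002]
0.04 [-0.1  8.8  5.2] [ 0.002  0.002 -0.002]
0.03 [-0.  17.4 10.3] [ 0.002  0.002 -0.002]
0.02 [-0.  26.1 15.3] [ 0.002  0.002 -0.002]
0.014 [ 0.  31.3 18.3] [ 0.002  0.002 -0.002]
```

No contact force so far, 20 mm on the spindle. Continue.

Call:
arm_command(
  steps=[
    {"dp":[0,5,3],"angular":[0,0,0],"grip":-0.3},
    {"dp":[0,10,6],"angular":[0,0,0],"grip":-0.3},
    {"dp":[0,15,9],"angular":[0,0,0],"grip":-0.3},
    {"dp":[0,20,11.8],"angular":[0,0,0],"grip":-0.3},
    {"dp":[0,26,15.3],"angular":[0,0,0],"grip":-0.3},
  ],
)

```text
t: 14.75
tcp_pos: [0.5449, 0.0249, 0.1185]
tool_rot: [0.962, -0.259, -0.023, 0.082]
ft_force: [-0.3, -0.3, -1.1]
width: 0.0405
```

```bash
python3 - <<'E'
from go import *
ins([.02,.012,.01,.007,.004,0])
E
```

```text
t 14.75 tcp [0.5449 0.0249 0.1185] jaw [0.986 0.169 0.001] d [-0.145  0.853 -0.502] F [-0.3 -0.3 -1.1] w 0.0405 q [ 0.89  0.87 -0.77  1.75 -0.42  1.19  0.62]
N rel hub: x -0.1 out 20.2 z -0.1
F hub frame x,in,z [-0.3 -0.3 -1.1] moment [-1.   -0.27 -0.04]
0.02 [-0.   0.1  0.1] [ 0.002  0.002 -0.001]
0.012 [-0.   7.1  4.1] [ 0.002  0.002 -0.001]
0.01 [0.  8.8 5.1] [ 0.002  0.002 -0.001]
0.007 [ 0.  11.4  6.6] [ 0.002  0.002 -0.001]
0.004 [ 0.  14.   8.2] [ 0.002  0.002 -0.001]
0 [ 0.  17.4 10.2] [ 0.002  0.002 -0.001]
```

Call:
arm_command(
  steps=[
    {"dp":[0,4.3,2.5],"angular":[0,0,0],"grip":-0.3},
    {"dp":[0,7,4],"angular":[0,0,0],"grip":-0.3},
    {"dp":[0,9.5,5.5],"angular":[0,0,0],"grip":-0.3},
    {"dp":[0,9.5,5.5],"angular":[0,0,0],"grip":-0.3},
  ],
)

```text
t: 15.08
tcp_pos: [0.5429, 0.0358, 0.1186]
tool_rot: [0.962, -0.259, -0.023, 0.082]
ft_force: [0.4, -1.0, -2.0]
width: 0.0405
```

```bash
python3 - <<'E'
from go import *
ins([.01,.007,.004,0])
E
```

```text
t 15.08 tcp [0.5429 0.0358 0.1186] jaw [0.986 0.169 0.001] d [-0.146  0.853 -0.502] F [ 0.4 -1.  -2. ] w 0.0405 q [ 0.89  0.86 -0.78  1.76 -0.42  1.17  0.61]
N rel hub: x -0.2 out 9.1 z 0.0
F hub frame x,in,z [ 0.3 -1.  -2. ] moment [-0.99 -0.3   0.02]
0.01 [ 0.1 -0.7 -0.5] [ 0.002  0.003 -0.002]
0.007 [0.1 1.8 1. ] [ 0.002  0.003 -0.002]
0.004 [0.1 4.4 2.5] [ 0.002  0.003 -0.002]
0 [0.1 7.9 4.5] [ 0.002  0.003 -0.002]
```

Call:
arm_command(
  steps=[
    {"dp":[0,1.7,1],"angular":[0,0,0],"grip":-0.3},
    {"dp":[0,3.5,2],"angular":[0,0,0],"grip":-0.3},
    {"dp":[0,3.5,2],"angular":[0,0,0],"grip":-0.3},
  ],
)

```text
t: 15.33
tcp_pos: [0.5425, 0.0391, 0.1184]
tool_rot: [0.962, -0.259, -0.023, 0.081]
ft_force: [0.7, -0.7, -0.4]
width: 0.0405
```

```bash
python3 - <<'E'
from go import *
ins([.004,0])
E
```

```text
t 15.33 tcp [0.5425 0.0391 0.1184] jaw [0.986 0.168 0.001] d [-0.145  0.852 -0.502] F [ 0.7 -0.7 -0.4] w 0.0405 q [ 0.88  0.86 -0.78  1.77 -0.43  1.16  0.61]
N rel hub: x -0.0 out 5.7 z -0.2
F hub frame x,in,z [ 0.6 -0.8 -0.4] moment [-0.97 -0.29 -0.02]
0.004 [-0.1  1.5  1. ] [ 0.003  0.002 -0.001]
0 [-0.1  4.9  3. ] [ 0.003  0.002 -0.001]
```

Call:
arm_command(
  steps=[
    {"dp":[0,1.3,0.75],"angular":[0,0,0],"grip":-0.3},
    {"dp":[0,2.6,1.5],"angular":[0,0,0],"grip":-0.3},
    {"dp":[0,2.6,1.5],"angular":[0,0,0],"grip":-0.3},
  ],
)

```text
t: 15.58
tcp_pos: [0.5426, 0.0397, 0.1178]
tool_rot: [0.962, -0.26, -0.022, 0.08]
ft_force: [-0.4, -17.7, 2.9]
width: 0.0407
```

```bash
python3 - <<'E'
from go import *
ins([0,-.003])
E
```

```text
t 15.58 tcp [0.5426 0.0397 0.1178] jaw [0.986 0.166 0.001] d [-0.143  0.852 -0.504] F [ -0.4 -17.7   2.9] w 0.0407 q [ 0.88  0.86 -0.78  1.77 -0.43  1.16  0.61]
N rel hub: x 0.3 out 5.1 z -0.9
F hub frame x,in,z [ -3.3 -17.3   2.9] moment [-2.05 -0.02  0.93]
0 [-0.3  4.1  3.2] [0.005 0.001 0.001]
-0.003 [-0.3  6.7  4.7] [0.005 0.001 0.001]
```

Contact at about 17 N where the teeth should stop it. Ease off a little and sweep a twist about the hub axis.

```bash
cat >> go.py <<'E'
def twist(phis,back):
    s=bot.state();R0=q2R(s['tool_rot']);u=R0.T@hy
    for f in phis:
        Q=Ro.from_rotvec(u*f).as_matrix(); print(round(f,2),'dp',((V-Q@V)*1e3-u*back).round(1),'ang',(u*f).round(3))
E
python3 - <<'E'
from go import *
twist([.07*i for i in range(1,9)],1.5)
twist([-.07*i for i in range(1,9)],1.5)
E
```

```text
0.07 dp [-0.4 -1.3 -0.7] ang [-0.     0.06   0.035]
0.14 dp [-0.9 -1.3 -0.7] ang [-0.     0.121  0.071]
0.21 dp [-1.3 -1.4 -0.6] ang [-0.     0.181  0.106]
0.28 dp [-1.7 -1.4 -0.5] ang [-0.     0.242  0.141]
0.35 dp [-2.2 -1.5 -0.4] ang [-0.     0.302  0.177]
0.42 dp [-2.6 -1.6 -0.3] ang [-0.     0.363  0.212]
0.49 dp [-3.  -1.7 -0.1] ang [-0.     0.423  0.247]
0.56 dp [-3.4 -1.8  0.1] ang [-0.     0.484  0.282]
-0.07 dp [ 0.4 -1.3 -0.7] ang [ 0.    -0.06  -0.035]
-0.14 dp [ 0.9 -1.3 -0.7] ang [ 0.    -0.121 -0.071]
-0.21 dp [ 1.3 -1.4 -0.6] ang [ 0.    -0.181 -0.106]
-0.28 dp [ 1.7 -1.4 -0.5] ang [ 0.    -0.242 -0.141]
-0.35 dp [ 2.2 -1.5 -0.4] ang [ 0.    -0.302 -0.177]
-0.42 dp [ 2.6 -1.6 -0.3] ang [ 0.    -0.363 -0.212]
-0.49 dp [ 3.  -1.7 -0.1] ang [ 0.    -0.423 -0.247]
-0.56 dp [ 3.4 -1.8  0.1] ang [ 0.    -0.484 -0.282]
```

Call:
arm_command(
  steps=[
    {"dp":[-0.4,-1.0,-0.6],"angular":[0,0.06,0.035],"grip":-0.3},
    {"dp":[-0.9,-1.0,-0.6],"angular":[0,0.121,0.071],"grip":-0.3},
    {"dp":[-1.3,-1.0,-0.5],"angular":[0,0.181,0.106],"grip":-0.3},
    {"dp":[-1.7,-1.0,-0.4],"angular":[0,0.242,0.141],"grip":-0.3},
  ],
  grip_force=35,
)

```text
t: 15.92
tcp_pos: [0.5408, 0.0396, 0.1183]
tool_rot: [0.949, -0.269, 0.113, 0.117]
ft_force: [2.4, -4.8, -2.2]
width: 0.0403
```

```bash
python3 - <<'E'
from go import *
ins([])
E
```

```text
t 15.92 tcp [0.5408 0.0396 0.1183] jaw [ 0.947  0.161 -0.278] d [-0.283  0.828 -0.484] F [ 2.4 -4.8 -2.2] w 0.0403 q [ 0.76  0.88 -0.69  1.67 -0.41  1.32  0.36]
N rel hub: x 0.2 out 5.0 z -0.6
F hub frame x,in,z [ 1.6 -5.2 -2.2] moment [-1.74 -0.66  0.  ]
```

```bash
python3 - <<'E'
from go import *
twist([.07*i for i in range(1,6)],-.7)
E
```

```text
0.07 dp [-0.4  0.6  0.4] ang [0.    0.06  0.035]
0.14 dp [-0.9  0.6  0.4] ang [0.    0.121 0.071]
0.21 dp [-1.3  0.5  0.5] ang [0.    0.181 0.106]
0.28 dp [-1.8  0.5  0.6] ang [0.    0.242 0.141]
0.35 dp [-2.2  0.4  0.7] ang [0.    0.302 0.176]
```

Call:
arm_command(
  steps=[
    {"dp":[-0.4,0.6,0.4],"angular":[0,0.06,0.035],"grip":-0.3},
    {"dp":[-0.9,0.6,0.4],"angular":[0,0.121,0.071],"grip":-0.3},
    {"dp":[-1.3,0.6,0.5],"angular":[0,0.181,0.106],"grip":-0.3},
    {"dp":[-1.8,0.6,0.6],"angular":[0,0.242,0.141],"grip":-0.3},
  ],
)

```text
t: 16.25
tcp_pos: [0.5387, 0.0414, 0.1195]
tool_rot: [0.918, -0.272, 0.246, 0.151]
ft_force: [-0.7, -0.2, -1.1]
width: 0.0402
```

```bash
python3 - <<'E'
from go import *
ins([])
twist([-.1*i for i in range(1,8)],.3)
twist([.07*i for i in range(1,4)],-.5)
E
```

```text
t 16.25 tcp [0.5387 0.0414 0.1195] jaw [ 0.834  0.144 -0.533] d [-0.411  0.807 -0.425] F [-0.7 -0.2 -1.1] w 0.0402 q [ 0.67  0.93 -0.61  1.57 -0.41  1.47  0.12]
N rel hub: x -0.0 out 2.8 z -0.1
F hub frame x,in,z [-0.7 -0.1 -1.1] moment [-0.95 -0.49  0.09]
-0.1 dp [ 0.6 -0.3 -0.1] ang [-0.    -0.086 -0.05 ]
-0.2 dp [ 1.3 -0.3 -0. ] ang [-0.001 -0.173 -0.101]
-0.3 dp [ 1.9 -0.4  0.1] ang [-0.001 -0.259 -0.151]
-0.4 dp [ 2.5 -0.5  0.3] ang [-0.001 -0.346 -0.201]
-0.5 dp [ 3.  -0.7  0.6] ang [-0.002 -0.432 -0.252]
-0.6 dp [ 3.6 -0.9  0.9] ang [-0.002 -0.518 -0.302]
-0.7 dp [ 4.1 -1.1  1.2] ang [-0.002 -0.605 -0.352]
0.07 dp [-0.4  0.4  0.3] ang [0.    0.06  0.035]
0.14 dp [-0.9  0.4  0.3] ang [0.    0.121 0.07 ]
0.21 dp [-1.3  0.4  0.4] ang [0.001 0.181 0.106]
```

The axial force vanished and the roll moved in 2 mm, so the notches have caught the teeth. Push straight home.

Call:
arm_command(
  steps=[
    {"dp":[0,1.3,0.8],"angular":[0,0,0],"grip":-0.3},
    {"dp":[0,2.6,1.5],"angular":[0,0,0],"grip":-0.3},
    {"dp":[0,3.7,2.1],"angular":[0,0,0],"grip":-0.3},
    {"dp":[0,4.7,2.7],"angular":[0,0,0],"grip":-0.3},
    {"dp":[0,4.7,2.7],"angular":[0,0,0],"grip":-0.3},
  ],
)

```text
t: 16.67
tcp_pos: [0.5379, 0.0457, 0.1192]
tool_rot: [0.919, -0.272, 0.244, 0.15]
ft_force: [0.8, -6.6, 2.6]
width: 0.0402
```

```bash
python3 - <<'E'
from go import *
ins([])
E
```

```text
t 16.67 tcp [0.5379 0.0457 0.1192] jaw [ 0.837  0.143 -0.529] d [-0.408  0.807 -0.427] F [ 0.8 -6.6  2.6] w 0.0402 q [ 0.66  0.93 -0.61  1.58 -0.41  1.46  0.13]
N rel hub: x -0.1 out -1.6 z -0.4
F hub frame x,in,z [-0.3 -6.6  2.6] moment [-1.19 -0.43  0.78]
```

Call:
arm_command(
  steps=[
    {"dp":[0,1.0,0.6],"angular":[0,0,0],"grip":-0.3},
    {"dp":[0,1.7,1.0],"angular":[0,0.02,0.012],"grip":-0.3},
    {"dp":[0,1.7,1.0],"angular":[0,-0.02,-0.012],"grip":-0.3},
    {"dp":[0,1.7,1.0],"angular":[0,0,0],"grip":-0.3},
  ],
)

```text
t: 17.0
tcp_pos: [0.5381, 0.046, 0.119]
tool_rot: [0.919, -0.273, 0.242, 0.148]
ft_force: [3.2, -16.1, -0.5]
width: 0.04
```

```bash
python3 - <<'E'
from go import *
ins([])
E
```

```text
t 17.0 tcp [0.5381 0.046  0.119 ] jaw [ 0.839  0.14  -0.526] d [-0.404  0.808 -0.429] F [  3.2 -16.1  -0.5] w 0.04 q [ 0.67  0.92 -0.62  1.58 -0.42  1.46  0.13]
N rel hub: x 0.1 out -1.8 z -0.7
F hub frame x,in,z [  0.5 -16.4  -0.5] moment [-2.4  -0.82  1.04]
```

Home: 6.9 mm past the tooth stop at the same 16-17 N push. Ease off, release, retreat.

Call:
arm_command(
  steps=[
    {"dp":[0,-2.0,-1.2],"angular":[0,0,0],"grip":-0.3},
    {"dp":[0,-2.0,-1.2],"angular":[0,0,0],"grip":-0.05},
    {"dp":[0,-2.0,-1.2],"angular":[0,0,0],"grip":0.15},
    {"dp":[0,-2.0,-1.2],"angular":[0,0,0],"grip":0.15},
    {"dp":[0,-2.0,-1.2],"angular":[0,0,0],"grip":0.15},
  ],
)

```text
t: 17.42
tcp_pos: [0.5376, 0.0467, 0.1194]
tool_rot: [0.919, -0.271, 0.244, 0.151]
ft_force: [-0.1, -0.3, -0.5]
width: 0.0536
```

Call:
arm_command(
  steps=[
    {"dp":[0,-15,0],"angular":[0,0,0],"grip":0.2},
    {"dp":[0,-35,0],"angular":[0,0,0],"grip":0.2},
    {"dp":[0,-60,0],"angular":[0,0,0],"grip":0.2},
    {"dp":[0,-90,0],"angular":[0,0,0],"grip":0.2},
    {"dp":[0,-120,0],"angular":[0,0,0],"grip":0.2},
    {"dp":[0,-150,0],"angular":[0,0,0],"grip":0.2},
    {"dp":[0,-150,0],"angular":[0,0,0],"grip":0.2},
  ],
)

```text
t: 18.0
tcp_pos: [0.6015, -0.0791, 0.1845]
tool_rot: [0.919, -0.272, 0.243, 0.148]
ft_force: [1.1, -0.3, -0.5]
width: 0.0565
```

```bash
python3 - <<'E'
from go import *
show(bot.state())
t=bot.capture('top')['pixels'];sc=bot.capture('scene')['pixels']
a=crop(t,230,165,55,75,8)
cv2.imwrite('pics/c9.png',np.hstack([a,cv2.resize(t[60:285,90:440,::-1],(350,600))]))
print(proj('top',[HF-hy*.06+Z*.0205,HF-hy*.067+Z*.0205]))
# object shift: masked difference against the start
t0=np.load('top0.npy').astype(int);s0=np.load('scene0.npy').astype(int)
for nm,n,im0,im,(u,v,w,h),f in (('stapler','top',t0,t,(395,228,30,50),lambda q:q[:,:,2]-q[:,:,0]>25),('pads','top',t0,t,(348,138,45,36),lambda q:q[:,:,0]-q[:,:,2]>50),
  ('cupS','scene',s0,sc,(380,220,45,60),lambda q:q.sum(2)>0)):
    A,B=[im.astype(int)[v:v+h,u:u+w] for im in (im0,im)]
    print(nm,[np.argwhere(f(x)).mean(0).round(1) for x in(A,B)],[f(x).sum() for x in (A,B)],'meandiff',abs(A-B).mean().round(1))
E
```

```text
t 18.0 tcp [ 0.6015 -0.0791  0.1845] jaw [ 0.838  0.139 -0.528] d [-0.404  0.808 -0.429] F [ 1.1 -0.3 -0.5] w 0.0565 q [ 0.7   0.97 -0.57  1.27 -0.38  1.76  0.07]
[[269.66235661 199.60146622]
 [272.88615096 199.01631707]]
stapler [array([26.4, 15.1]), array([26.9, 15. ])] [np.int64(419), np.int64(437)] meandiff 14.0
pads [array([17.4, 21.7]), array([12.3, 14. ])] [np.int64(592), np.int64(106)] meandiff 46.2
cupS [array([29.5, 22. ]), array([29.5, 22. ])] [np.int64(2700), np.int64(2700)] meandiff 26.2
```

View pics/c9.png

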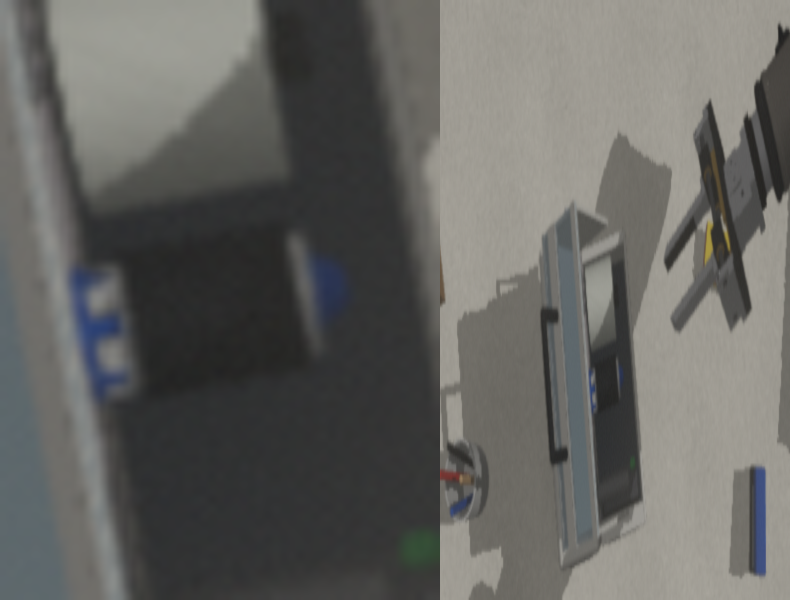

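The roll is home: the blue teeth show inside the white notches at crop (100,330), the spindle tip protrudes at (325,290), the hood is open and the gripper is clear. Handing in.

```bash
python3 -c "
from bench import bot
s=bot.state();print(s['t'],s['ft_force'],abs(s['qvel']).max());print(bot.close_job())"
```

```text
18.1 [-0.24872821 -0.15577462 -0.51985753] 0.04839351195117335
the job is handed in; nothing more can be done
None
```

I opened the hood past its spring point, and it swung to its stop and stayed there. The ribbon roll is on the blue hub, notched end first. I handed the job in at 18.1 s with the robot off everything.

- **How the roll went on:** I picked it up, laid it on its side on the desk to regrip it near its plain end, then slid it onto the spindle. A push and a roughly 30° twist dropped the notches over the teeth.
- **Roll fully home:** it went 6.9 mm past the point where the teeth had stopped it, under the same 16–17 N push. The nominal depth is 7 mm. The last picture shows the blue teeth inside the white notches and the spindle tip sticking out of the plain end.
- **Hood and robot:** the last picture shows the hood fully open and the gripper clear. The wrist force read about 0.6 N, and at no contact it reads within 1–2 N.
- **Stapler:** it moved less than one pixel (about 2 mm) in the top view.
- **Note pads and pen cup, not properly checked:**
  - **Note pads:** the gripper hid them in the last top picture, so my numerical check there failed. They looked in place in the earlier views, and the arm stayed well above them.
  - **Pen cup:** my numerical check of it compared nothing useful. In the last picture it looks upright, and the arm never went near it.

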